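Make up two soldering kits on a jewellery bench

TASK

Make up the two student kits from the stock in the middle of the bench: on the blue tray put the white soldering block, the red-handled file and the amber jar with the yellow lid, and on the orange tray the charcoal block and the white cup. Stand or lay each thing flat on its tray inside the drawn outline that has its shape, lined up with the outline (either way round), and set it down gently rather than dropping it. Leave the green jar and the pot of brushes where they are.

Things in the scene. Friction and masses are not known exactly. Their poses are not given: they have to be found in the camera images.
- tray_blue: Blue tray with white outlines, fixed, 240 (its x) x 160 (y) mm, origin at centre of underside, z up; floor 5 mm above the bench, 4 mm wide lip 9 mm high. Painted outlines, each 6 mm clear all round, centred on y = 0: block (60 mm along x, 45 along y) at x = -70 mm; file (14 along x, 110 along y) at x = +5 mm; jar (circle for 40 mm diameter) at x = +75 mm.
- tray_orange: Orange tray with black outlines, fixed; same size, origin, axes, floor and lip as the blue one. Painted outlines, each 6 mm clear all round, centred on y = 0: block (60 mm along x, 45 along y) at x = -60 mm; cup (circle for 54 mm diameter) at x = +60 mm.
- block_white: White ceramic soldering block, loose, 60 (its x) x 45 (its y) x 25 mm high, about 60 g, origin at the centre of its underside, z up; small tan scorch mark on top. Goes on the blue tray.
- block_charcoal: Black charcoal soldering block, loose, 60 (its x) x 45 (its y) x 25 mm high, about 40 g, origin at the centre of its underside, z up. Goes on the orange tray.
- jar_amber: Closed amber glass flux jar with yellow lid, loose, upright, 40 mm diameter, 45 mm high, about 90 g, origin at the centre of its underside, z up. Goes on the blue tray.
- cup: Small open white ceramic cup, loose, upright, 54 mm diameter at the rim tapering to 51 mm at the foot, 34 mm high, wall 4 mm, about 60 g, origin at the centre of its underside, z up. Goes on the orange tray.
- file: Small flat file, lying loose, 110 mm long along its x, about 45 g. Origin under the middle of its length. Red plastic handle from x = -55 to +15 mm, 14 mm wide (y), 12 mm high; steel blade from x = +15 to +55 mm, 10 mm wide, 4 mm high. z up. Grip it across the handle at the origin. Goes on the blue tray.
- jar_green: Closed green glass jar with green lid, loose, 40 mm diameter, 45 mm high, standing among the stock, origin at the centre of its underside. Not part of any kit: leave it alone.
- brush_pot: White and green plastic pot of brushes and tool handles, loose, 61 mm diameter, 80 mm high (handles up to 120 mm), origin at the centre of its underside, on the far side of the stock. Leave it alone.
There are look-alikes about, which are no part of the job. What is shaped like the cup but purple is not meant. What is shaped like the block_white but turquoise is not meant.

How it is judged:
By the outcome, as a careful person would: the job done as asked, in the order asked, and still so for the second after the job is handed in, with the robot touching nothing.
It also fails if it takes over 112 s, if anything falls off the work surface, if the arm or the gripper's body presses on something with over 40 N, if the wrist force passes 120 N, or if a joint passes its speed limit or range.

ROBOT

A 6-joint arm with a two-finger parallel gripper is mounted at the origin on the work surface. World frame = base frame: x ahead of the robot, y to its left, z up, the work surface at z = 0. Lengths are in m, angles in rad, forces in N, time in s.
With the tool pointing down it reaches from about 0.35 to 0.975 m from the base axis. Payload 4.9 kg.
Tool frame: the origin (TCP) lies between the finger pads; the fingertips stand 17 mm ahead of it and the grasp point (between the pads) lies 2 mm behind it (r.tcp_to_tips is the distance from the TCP to the fingertips, in m); y points along the fingers, z is the direction in which the jaws open and shut, and the axes are right-handed (so a half turn about y gives the same grasp; the last joint's range is limited). The gripper opens to 85 mm and grips with 20 to 120 N. Pads are 22 mm wide; open, the fingers measure 114 mm over their backs; the gripper's body (76 mm by 85 mm) begins 54 mm behind the grasp point. The pads swing forward as they close: fully open they stand 13 mm farther back than shut.
Start: joints at [-1.28, 0.053, 1.613, -0, 1.476, -0.119], TCP at [0.249, -0.573, 0.248] pointing down, gripper open.
Joint ranges: [-3.01, 3.01], [-1.01, 2.22], [0.06, 2.58], [-1.02, 4.17], [0.09, 2.62], [-3.14, 3.14]. Speed limits (rad/s): [2.57, 2.57, 3.14, 3.14, 3.14, 3.14].

INTERFACE

Orientations are given as a rotation vector (axis times angle).
In Python, from cell import r gives the robot as it stands.
- The arm moves only by the shell command python3 -m handwheel 'ROWS' [FORCE]. ROWS is JSON, a list of rows, each an object of numbers: "claw": the gripper command: -1 is fully open, 1 is shut, values between are in proportion; "dx", "dy", "dz": the shift along the tool's x, y, z in m; "wx", "wy", "wz": the turn, a rotation vector about the tool's x, y, z in rad. In form: [{"claw": .., "dx": .., "dy": .., "dz": .., "wx": .., "wy": .., "wz": ..}, ...]. A call has 1 to 12 rows; each row shifts and turns the commanded pose from where the row before left it, along the tool's axes as they then stand; what a row does not reach is not made up. A row lasts 1/12 s, in which the tool goes at most 41.7 mm and 7.16 degrees, less where a joint would pass 70% of its speed; a pose out of reach is approached as far as the arm can. A call with a gripper value outside its range is refused whole. The fingers move at their own pace and stop on an object; FORCE is the grip in N (left out, the last holds). Time passes only in rows, so rows that do not move let the fingers close. It gives the time, the measured TCP pose, the force and the opening at its end, in the units of the state.
- r.get_obs(): the state, without advancing time (a new reading comes with each control period).
- r.read_camera(name): name is "scene" or "top" or "wrist"; returns the picture (480x640x3 uint8, red, green, blue); there is no depth.
- r.camera_model(name): a dict with "intrinsics" (3x3 intrinsics, pixels), "view" (4x4, takes a point from world to camera coordinates). Camera axes: x right, y up, looking along -z (the intrinsics and any distortion apply to the point x, -y, -z); pixel columns grow to the right and rows downward; lengths in m; the calibration is good to about 2 mm. A picture is of the moment at which its call begins: read the wrist's pose just before it. camera_model takes no time and is no camera call; for the wrist camera it gives the pose at the moment of the call.
- r.finish_job(): hands the job in, once; it reports no verdict.
The state is a dict: "clock": time; "joints": joint angles; "dq": joint speeds; "tau": joint torques, N m; "ee_pos": TCP position; "orientation": TCP orientation; "force": force on the tool from outside, world axes, zero at the start; "torque": the same for the moment, N m; "grip_width": opening from 0.0 (shut) to 1.0 (fully open).
Only numpy, scipy, OpenCV 4.12 (cv2) and the standard library are available. Lean on these libraries where they do the work, as an engineer would, in place of code of your own. Each camera call takes 0.05 s, during which the arm holds its last target. There are 200 camera calls.

## Working session

There is one attempt and no reset: what is moved stays moved. The work goes in short steps, Python scripts to look and compute and a shell command to move; the robot and the scene stay as the last step left them, time stands still between calls to the robot, and variables do not carry over. Pictures are saved under pics/ and viewed, about 12 in all and at most 16, crops included, and the job is handed in when it is done.

```bash
mkdir -p pics; ls; python3 - <<'E'
from cell import r
import cv2
for n in("top","scene"):
    cv2.imwrite(f"pics/{n}0.png",r.read_camera(n)[:,:,::-1])
    m=r.camera_model(n);print(n,m)
o=r.get_obs();print(o)
E
```

```text
pics
top {'intrinsics': array([[570.07240593,   0.        , 314.87427523],
       [  0.        , 570.07240593, 244.92098467],
       [  0.        ,   0.        ,   1.        ]]), 'view': array([[ 0.0118503 , -0.99977269, -0.01772373, -0.00471116],
       [ 0.99524635,  0.01007943,  0.09686648, -0.56105757],
       [-0.09666581, -0.01878737,  0.99513957, -1.001092  ],
       [ 0.        ,  0.        ,  0.        ,  1.        ]])}
scene {'intrinsics': array([[607.0454459 ,   0.        , 321.88901341],
       [  0.        , 607.0454459 , 238.50048431],
       [  0.        ,   0.        ,   1.        ]]), 'view': array([[ 0.53223463,  0.8465842 , -0.00463675, -0.27504261],
       [-0.70006653,  0.4431878 ,  0.55990305,  0.36758228],
       [ 0.47606003, -0.29475376,  0.82854516, -1.29293952],
       [ 0.        ,  0.        ,  0.        ,  1.        ]])}
{'clock': 0.1, 'joints': array([-1.27998108e+00,  5.32978757e-02,  1.61414497e+00,  1.56518917e-05,
        1.47599332e+00, -1.19004752e-01]), 'dq': array([ 0.00055532, -0.00080988, -0.0032294 ,  0.00074094, -0.00145605,
       -0.00059508]), 'tau': array([ 9.31795876e-04, -3.94906032e+01, -3.71362424e+01, -6.03194917e-05,
        3.88646673e-03, -1.30751746e-05]), 'ee_pos': array([ 0.24887749, -0.57273823,  0.24718856]), 'orientation': array([-0.41494033,  1.99774808, -1.99400117]), 'force': array([ 0.80003036, -0.54406838,  0.32897928]), 'torque': array([ 0.00790309, -0.00122009, -0.00202434]), 'grip_width': 0.999681716155622}
```

View pics/top0.png

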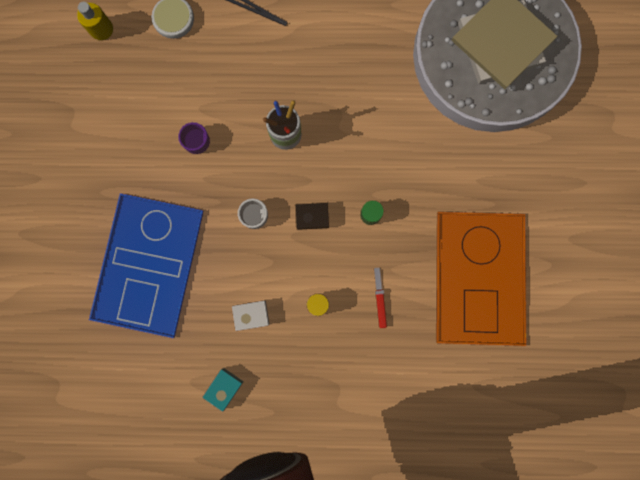

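View pics/scene0.png

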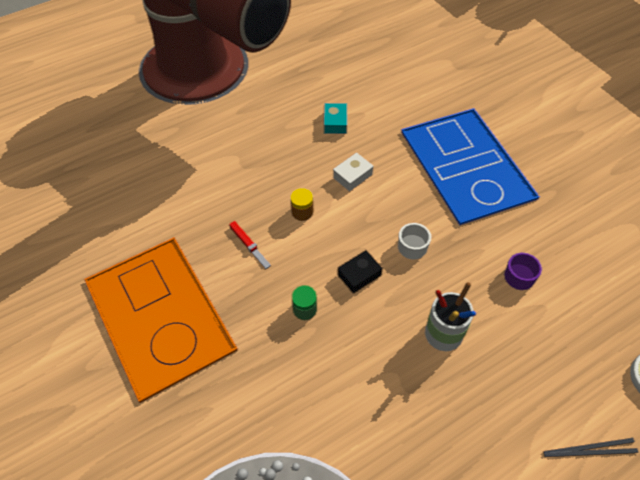

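The candidates in the top view are:
- **Cups:** white at (252,213) and purple at (194,138). The white one is meant.
- **Light blocks:** white with a scorch mark at (250,316) and turquoise at (223,389). The white one is meant.
- **Jars:** yellow lid at (318,305) and green at (372,212). The yellow-lidded one is meant.

The black block is at (312,216), the file at (380,298), the blue tray on the left and the orange tray on the right. I'll confirm these in enlarged crops.

```bash
python3 - <<'E'
import cv2,numpy as np
a=cv2.imread("pics/top0.png")
f=lambda y0,y1,x0,x1,s:cv2.resize(a[y0:y1,x0:x1],None,fx=s,fy=s,interpolation=cv2.INTER_CUBIC)
c=f(195,335,225,395,4)
cv2.imwrite("pics/stock.png",c)
cv2.imwrite("pics/trays.png",np.hstack([f(190,340,85,215,4),f(205,355,430,535,4)][:1]+[f(205,355,432,532,4)[:, :280+20*6-100+20]]) if 0 else np.hstack([f(190,340,88,208,3.6),f(205,355,432,532,3.6)]))
E
```

```text
(no output)
```

View pics/stock.png

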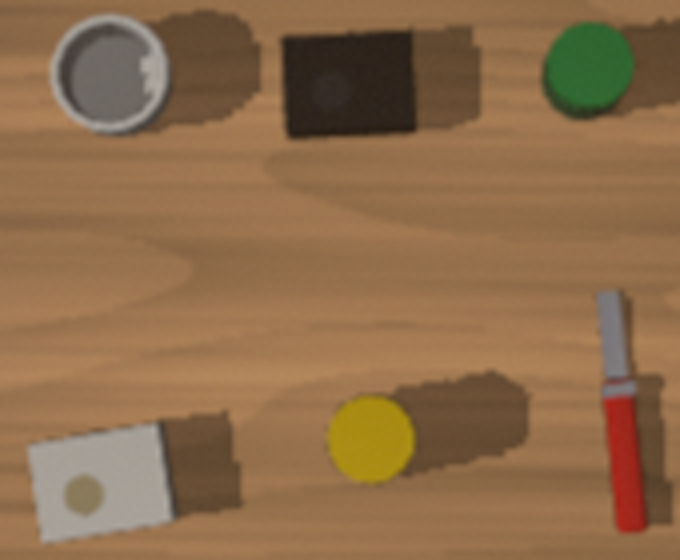

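View pics/trays.png

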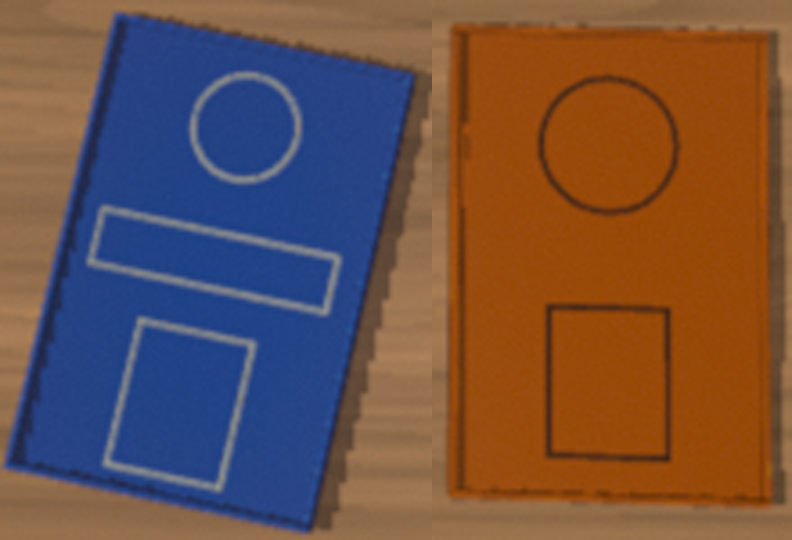

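The enlarged crop confirms the picks. The white block has its scorch mark at crop (84,494), the yellow lid is at (371,439) and the white cup is at (110,74). The charcoal block is centred near (349,84), and the file runs from blade tip (609,291) to handle end (631,531). The tray outlines are clear to read too.

```bash
cat > h.py <<'E'
import numpy as np
from cell import r
def world(cam,px,z):
    m=r.camera_model(cam) if isinstance(cam,str) else cam
    K,V=m["intrinsics"],m["view"]; R,t=V[:3,:3],V[:3,3]
    px=np.atleast_2d(np.array(px,float)); d=np.linalg.inv(K)@np.c_[px,np.ones(len(px))].T
    d=R.T@(d*np.array([[1],[-1],[-1]])); c=-R.T@t
    return (c[:,None]+d*((z-c[2])/d[2])).T[:,:2]
def pix(cam,P):
    m=r.camera_model(cam) if isinstance(cam,str) else cam
    p=m["view"]@np.r_[P,1]; q=m["intrinsics"]@np.array([p[0],-p[1],-p[2]]); return q[:2]/q[2]
def fit(L,W):
    L,W=np.array(L,float),np.array(W); lc,wc=L.mean(0),W.mean(0)
    a,b=L-lc,W-wc; th=np.arctan2((a[:,0]*b[:,1]-a[:,1]*b[:,0]).sum(),(a*b).sum())
    c,s=np.cos(th),np.sin(th);R=np.array([[c,-s],[s,c]]);o=wc-R@lc
    e=W-(L@R.T+o); return o,th,np.abs(e).max()
def rc(w,h,cx=0): return [(cx+w/2,h/2),(cx+w/2,-h/2),(cx-w/2,-h/2),(cx-w/2,h/2)]
E
python3 - <<'E'
from h import *
s=lambda p:np.array(p)/4+[225,195]-.375
b=lambda p:np.array(p)/3.6+[88,190]-.36
o=lambda p:(np.array(p)-[432,0])/3.6+[432,205]-.36
T=lambda p,z:world("top",p,z)
# image order: top-left, top-right, bottom-right, bottom-left ; tray x up, y left
bl=np.vstack([[(246,128)],[(102,207),(340,257),(328,314),(88,264)],[(138,319),(256,343),(221,490),(104,465)]])
L=[(.075,0)]+rc(.026,.122,.005)+rc(.072,.057,-.07)
print("blue",fit(L,T(b(bl),.005)))
ol=np.vstack([[(609,145)],[(547,306),(668,309),(668,460),(548,456)]])
print("orange",fit([(.06,0)]+rc(.072,.057,-.06),T(o(ol),.005)))
# blocks: long side along image horizontal => block x ~ world y
for n,p in(("white",[(28,446),(158,423),(173,520),(42,543)]),("char",[(282,37),(412,31),(415,131),(288,137)])):
    # local frame: x' up(45), y' left(60)
    print(n,fit(rc(.045,.060),T(s(np.array(p)),.025)))
print("amber",T(s([(371,439)]),.045),"green",T(s([(590,61)]),.045),"cup",T(s([(110,74)]),.034))
tip=T(s([(609,291)]),.004)[0];end=T(s([(631,531)]),.012)[0]
d=tip-end;print("file",(tip+end)/2,np.arctan2(d[1],d[0]),np.linalg.norm(d),tip,end)
print(T([(285,118)],.08))
E
```

```text
blue (array([0.52357192, 0.31238715]), np.float64(-0.19491488362619705), np.float64(0.002820445071530675))
orange (array([ 0.50614875, -0.30097029]), np.float64(-0.01843811286044605), np.float64(0.0021736634834406687))
white (array([0.43346837, 0.11668672]), np.float64(0.18085243135581602), np.float64(0.0007235276172860572))
char (array([0.61476016, 0.00748162]), np.float64(0.056528114815737905), np.float64(0.0012167639867077945))
amber [[ 0.45459528 -0.00451009]] green [[ 0.62304627 -0.10004739]] cup [[0.61693083 0.11529437]]
file [ 0.46883191 -0.1169799 ] 0.08557673540240879 0.10894707947715394 [ 0.52310611 -0.11232392] [ 0.41455772 -0.12163588]
[[0.77859812 0.05539845]]
```

```bash
cat >> h.py <<'E'
from scipy.spatial.transform import Rotation as Ro
def plan(x,y,z,jaw,o=None):
    """rows needed: level tool, shift in tool axes (before the turn), then wy turn; jaw = world angle of jaw axis mod pi"""
    o=o or r.get_obs(); R=Ro.from_rotvec(o["orientation"]).as_matrix()
    d=R.T@(np.array([x,y,z])-o["ee_pos"]); zt=R[:,2]; cur=np.arctan2(zt[1],zt[0])
    t=(jaw-cur+np.pi/2)%np.pi-np.pi/2   # world yaw; tool y is down => wy=-t
    print("d tool",d.round(4),"wy",round(-t,4),"alt",round(-t+np.pi*np.sign(t),3),"rows",np.ceil(np.linalg.norm(d)/.0417),np.ceil(abs(t)/.125),"ydir",R[:,1].round(4),"ee",o["ee_pos"].round(4),"jaw",round(cur,3),"j6",o["joints"][5].round(3),"t",round(o["clock"],2),"w",round(o["grip_width"]*85,1))
def st():
    o=r.get_obs();print(o["ee_pos"].round(4),o["force"].round(1),round(o["grip_width"]*85,1),round(o["clock"],2))
E
python3 - <<'E'
from h import *
for n,P in dict(amber=(.4546,-.0045,.045),cup=(.6169,.1153,.034),green=(.623,-.1,.045),white=(.4335,.1167,.025),char=(.6148,.0075,.025),tip=(.5231,-.1123,.004),end=(.4146,-.1216,.012)).items(): print(n,pix("scene",P).round(1))
def tr(o,th,x,y=0): return o[0]+np.cos(th)*x-np.sin(th)*y,o[1]+np.sin(th)*x+np.cos(th)*y
B=((.5236,.3124),-.195);O=((.5061,-.3010),-.0184)
for n,T,x in(("bb",B,-.07),("bf",B,.005),("bj",B,.075),("ob",O,-.06),("oc",O,.06)):
    q=tr(*T,x);print(n,np.round(q,4),pix("scene",(*q,.005)).round(1))
print(r.tcp_to_tips)
plan(.4335,.1167,.15,.181)
import cv2
a=cv2.imread("pics/scene0.png")
cv2.imwrite("pics/sc.png",cv2.resize(a[105:325,225:445],None,fx=2.7,fy=2.7,interpolation=cv2.INTER_CUBIC))
E
```

```text
amber [300.2 196.1]
cup [412.9 235. ]
green [303.4 295.8]
white [351.9 166.9]
char [358.  266.6]
tip [266.6 266.3]
end [230.9 221.1]
bb [0.4549 0.326 ] [448.2 136.5]
bf [0.5285 0.3114] [467.  164.1]
bj [0.5972 0.2979] [485.8 191.6]
ob [ 0.4461 -0.2999] [142.8 284.5]
oc [ 0.5661 -0.3021] [172.1 342.8]
0.017
d tool [-0.444   0.0983 -0.5586] wy -1.342 alt 1.8 rows 18.0 11.0 ydir [-5.0e-04  1.8e-03 -1.0e+00] ee [ 0.2489 -0.5727  0.2472] jaw -1.161 j6 -0.119 t 0.1 w 85.0
```

View pics/sc.png

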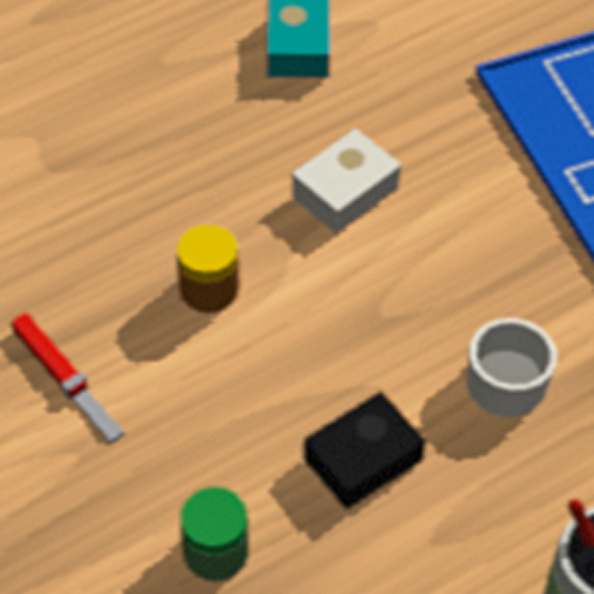

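Scene readings for the amber jar (302,197), the cup (414.6,237) and the white block (353.5,168) all sit about (+1.7,+1.3) px from the top-camera predictions. That is a shared offset of roughly 3 mm, so relative positions agree. I'll move above the white block and check with the wrist camera.

```bash
python3 -m handwheel '[{"claw":-1,"dx":-0.0247,"dy":0.0055,"dz":-0.031},{"claw":-1,"dx":-0.0247,"dy":0.0055,"dz":-0.031},{"claw":-1,"dx":-0.0247,"dy":0.0055,"dz":-0.031},{"claw":-1,"dx":-0.0247,"dy":0.0055,"dz":-0.031},{"claw":-1,"dx":-0.0247,"dy":0.0055,"dz":-0.031},{"claw":-1,"dx":-0.0247,"dy":0.0055,"dz":-0.031},{"claw":-1,"dx":-0.0247,"dy":0.0055,"dz":-0.031},{"claw":-1,"dx":-0.0247,"dy":0.0055,"dz":-0.031},{"claw":-1,"dx":-0.0247,"dy":0.0055,"dz":-0.031}]' 30
python3 -m handwheel '[{"claw":-1,"dx":-0.0247,"dy":0.0055,"dz":-0.031},{"claw":-1,"dx":-0.0247,"dy":0.0055,"dz":-0.031},{"claw":-1,"dx":-0.0247,"dy":0.0055,"dz":-0.031},{"claw":-1,"dx":-0.0247,"dy":0.0055,"dz":-0.031},{"claw":-1,"dx":-0.0247,"dy":0.0055,"dz":-0.031},{"claw":-1,"dx":-0.0247,"dy":0.0055,"dz":-0.031},{"claw":-1,"dx":-0.0247,"dy":0.0055,"dz":-0.031},{"claw":-1,"dx":-0.0247,"dy":0.0055,"dz":-0.031},{"claw":-1,"dx":-0.0247,"dy":0.0055,"dz":-0.031}]'
python3 -m handwheel '[{"claw":-1,"wy":-0.122},{"claw":-1,"wy":-0.122},{"claw":-1,"wy":-0.122},{"claw":-1,"wy":-0.122},{"claw":-1,"wy":-0.122},{"claw":-1,"wy":-0.122},{"claw":-1,"wy":-0.122},{"claw":-1,"wy":-0.122},{"claw":-1,"wy":-0.122},{"claw":-1,"wy":-0.122},{"claw":-1,"wy":-0.122},{"claw":-1}]'
python3 - <<'E'
from h import *
import cv2
plan(.4335,.1167,.02,.181)
m=r.camera_model("wrist");a=r.read_camera("wrist");cv2.imwrite("pics/w1.png",a[:,:,::-1])
for n,P in dict(white=(.4335,.1167,.025),amber=(.4546,-.0045,.045)).items(): print(n,pix(m,P).round(1))
np.save("m1.npy",m,allow_pickle=True)
E
```

```text
d tool [-0.444   0.2283 -0.5584] wy -1.342 alt 1.8 rows 18.0 11.0 ydir [-5.0e-04  1.8e-03 -1.0e+00] ee [ 0.2489 -0.5727  0.2472] jaw -1.161 j6 -0.119 t 0.1 w 85.0
white [-651.7 -547.8]
amber [-480.  -523.4]$[0]: bad value
$[0]: bad value
$[0]: bad value
```

View pics/w1.png

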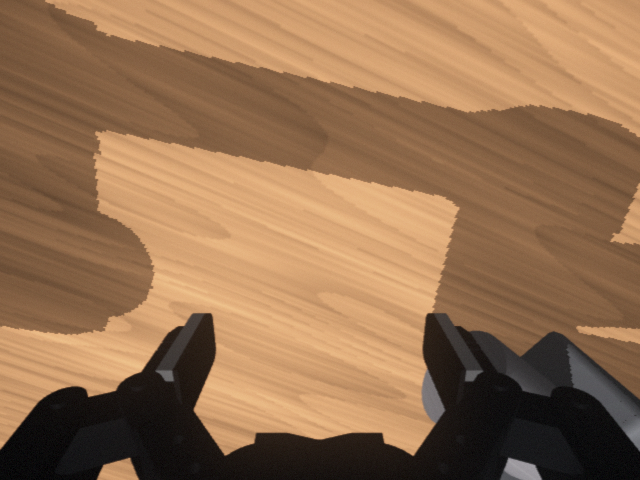

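The arm didn't move, so the picture shows bare bench. The rows were refused, probably because every key has to be present. Retrying with full rows.

```bash
python3 -m handwheel '[{"claw":-1,"dx":-0.0247,"dy":0.0055,"dz":-0.031,"wx":0,"wy":0,"wz":0}]' 30; python3 -m handwheel '[{"claw":-1.0,"dx":-0.0247,"dy":0.0055,"dz":-0.031,"wx":0.0,"wy":0.0,"wz":0.0}]'; python3 -m handwheel --help | head -30
```

```text
clock: 0.23
ee_pos: [0.2579, -0.5386, 0.2425]
orientation: [-0.412, 1.996, -2.001]
force: [0.0, 1.2, 0.1]
grip_width: 0.999
clock: 0.32
ee_pos: [0.2692, -0.4968, 0.2365]
orientation: [-0.412, 1.998, -1.996]
force: [1.0, -0.7, 0.8]
grip_width: 1.0invalid input: not JSON, or not a number
```

```bash
python3 -m handwheel '[{"claw":-1,"dx":-0.0247,"dy":0.0055,"dz":-0.031,"wx":0,"wy":0,"wz":0},{"claw":-1,"dx":-0.0247,"dy":0.0055,"dz":-0.031,"wx":0,"wy":0,"wz":0},{"claw":-1,"dx":-0.0247,"dy":0.0055,"dz":-0.031,"wx":0,"wy":0,"wz":0},{"claw":-1,"dx":-0.0247,"dy":0.0055,"dz":-0.031,"wx":0,"wy":0,"wz":0},{"claw":-1,"dx":-0.0247,"dy":0.0055,"dz":-0.031,"wx":0,"wy":0,"wz":0},{"claw":-1,"dx":-0.0247,"dy":0.0055,"dz":-0.031,"wx":0,"wy":0,"wz":0},{"claw":-1,"dx":-0.0247,"dy":0.0055,"dz":-0.031,"wx":0,"wy":0,"wz":0},{"claw":-1,"dx":-0.0247,"dy":0.0055,"dz":-0.031,"wx":0,"wy":0,"wz":0}]' >/dev/null
python3 -m handwheel '[{"claw":-1,"dx":-0.0247,"dy":0.0055,"dz":-0.031,"wx":0,"wy":0,"wz":0},{"claw":-1,"dx":-0.0247,"dy":0.0055,"dz":-0.031,"wx":0,"wy":0,"wz":0},{"claw":-1,"dx":-0.0247,"dy":0.0055,"dz":-0.031,"wx":0,"wy":0,"wz":0},{"claw":-1,"dx":-0.0247,"dy":0.0055,"dz":-0.031,"wx":0,"wy":0,"wz":0},{"claw":-1,"dx":-0.0247,"dy":0.0055,"dz":-0.031,"wx":0,"wy":0,"wz":0},{"claw":-1,"dx":-0.0247,"dy":0.0055,"dz":-0.031,"wx":0,"wy":0,"wz":0},{"claw":-1,"dx":-0.0247,"dy":0.0055,"dz":-0.031,"wx":0,"wy":0,"wz":0},{"claw":-1,"dx":-0.0247,"dy":0.0055,"dz":-0.031,"wx":0,"wy":0,"wz":0}]' > /dev/null
python3 -m handwheel '[{"claw":-1,"dx":0,"dy":0,"dz":0,"wx":0,"wy":-0.122,"wz":0},{"claw":-1,"dx":0,"dy":0,"dz":0,"wx":0,"wy":-0.122,"wz":0},{"claw":-1,"dx":0,"dy":0,"dz":0,"wx":0,"wy":-0.122,"wz":0},{"claw":-1,"dx":0,"dy":0,"dz":0,"wx":0,"wy":-0.122,"wz":0},{"claw":-1,"dx":0,"dy":0,"dz":0,"wx":0,"wy":-0.122,"wz":0},{"claw":-1,"dx":0,"dy":0,"dz":0,"wx":0,"wy":-0.122,"wz":0},{"claw":-1,"dx":0,"dy":0,"dz":0,"wx":0,"wy":-0.122,"wz":0},{"claw":-1,"dx":0,"dy":0,"dz":0,"wx":0,"wy":-0.122,"wz":0},{"claw":-1,"dx":0,"dy":0,"dz":0,"wx":0,"wy":-0.122,"wz":0},{"claw":-1,"dx":0,"dy":0,"dz":0,"wx":0,"wy":-0.122,"wz":0},{"claw":-1,"dx":0,"dy":0,"dz":0,"wx":0,"wy":-0.122,"wz":0},{"claw":-1,"dx":0,"dy":0,"dz":0,"wx":0,"wy":0,"wz":0}]'
python3 - <<'E'
from h import *
import cv2
plan(.4335,.1167,.02,.181)
m=r.camera_model("wrist");a=r.read_camera("wrist");cv2.imwrite("pics/w2.png",a[:,:,::-1])
c,s=np.cos(.1809),np.sin(.1809)
for x,y in rc(.045,.06): print(pix(m,(.4335+c*x-s*y,.1167+s*x+c*y,.025)).round(1))
np.save("m2.npy",m,allow_pickle=True)
E
```

```text
clock: 2.65
ee_pos: [0.4342, 0.1157, 0.149]
orientation: [-1.291, 1.074, -1.073]
force: [-0.1, 0.2, 0.2]
grip_width: 1.0
d tool [-0.0011  0.129  -0.0005] wy 0.0019 alt -3.14 rows 4.0 1.0 ydir [-5.e-04 -0.e+00 -1.e+00] ee [0.4342 0.1157 0.149 ] jaw 0.183 j6 -0.088 t 2.65 w 85.0
[350.8 195.8]
[348.3 275.6]
[287.5 275.4]
[285.3 195.6]
```

View pics/w2.png

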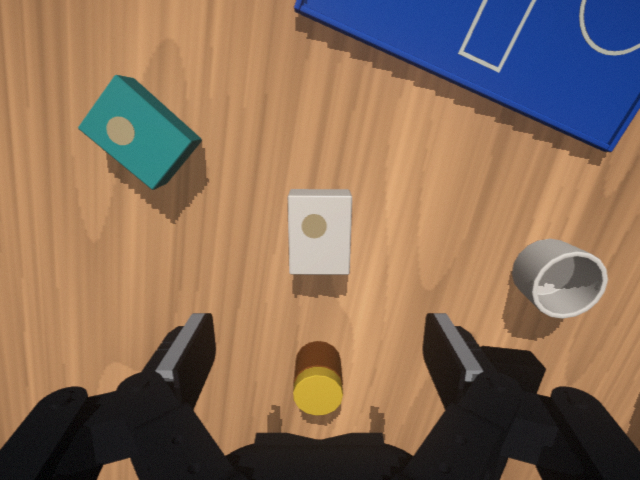

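The wrist view shows the white block's top face at (289..351, 196..274), with the scorch mark at (314,226). The prediction was (285..351, 195..275), so it is about 1.5 mm farther out in world x than measured. That matches half of the scene offset, so I'll apply +1.5 mm in x to everything. The alignment is good, so I'm descending to grasp.

```bash
python3 -m handwheel '[{"claw":-1,"dx":-0.0015,"dy":0.033,"dz":0.001,"wx":0,"wy":0,"wz":0},{"claw":-1,"dx":0,"dy":0.033,"dz":0,"wx":0,"wy":0,"wz":0},{"claw":-1,"dx":0,"dy":0.033,"dz":0,"wx":0,"wy":0,"wz":0},{"claw":-1,"dx":0,"dy":0.02,"dz":0,"wx":0,"wy":0,"wz":0},{"claw":-1,"dx":0,"dy":0.012,"dz":0,"wx":0,"wy":0,"wz":0},{"claw":-1,"dx":0,"dy":0,"dz":0,"wx":0,"wy":0,"wz":0},{"claw":-0.2,"dx":0,"dy":0,"dz":0,"wx":0,"wy":0,"wz":0},{"claw":1,"dx":0,"dy":0,"dz":0,"wx":0,"wy":0,"wz":0},{"claw":1,"dx":0,"dy":0,"dz":0,"wx":0,"wy":0,"wz":0},{"claw":1,"dx":0,"dy":0,"dz":0,"wx":0,"wy":0,"wz":0},{"claw":1,"dx":0,"dy":0,"dz":0,"wx":0,"wy":0,"wz":0},{"claw":1,"dx":0,"dy":0,"dz":0,"wx":0,"wy":0,"wz":0}]' 30
python3 -m handwheel '[{"claw":1,"dx":0,"dy":0,"dz":0,"wx":0,"wy":0,"wz":0},{"claw":1,"dx":0,"dy":0,"dz":0,"wx":0,"wy":0,"wz":0},{"claw":1,"dx":0,"dy":0,"dz":0,"wx":0,"wy":0,"wz":0},{"claw":1,"dx":0,"dy":0,"dz":0,"wx":0,"wy":0,"wz":0}]'
python3 - <<'E'
from h import *
st()
E
```

```text
clock: 3.7
ee_pos: [0.4367, 0.1175, 0.02]
orientation: [-1.287, 1.073, -1.077]
force: [-1.2, 0.0, 6.4]
grip_width: 0.52
clock: 4.03
ee_pos: [0.4367, 0.1175, 0.02]
orientation: [-1.287, 1.073, -1.076]
force: [-1.5, -0.1, 6.9]
grip_width: 0.522
[0.4367 0.1175 0.02  ] [-1.5 -0.1  6.9] 44.4 4.03
```

```bash
python3 -m handwheel '[{"claw":1,"dx":0,"dy":-0.02,"dz":0,"wx":0,"wy":0,"wz":0},{"claw":1,"dx":0,"dy":-0.03,"dz":0,"wx":0,"wy":0,"wz":0},{"claw":1,"dx":0,"dy":-0.03,"dz":0,"wx":0,"wy":0,"wz":0},{"claw":1,"dx":0,"dy":-0.02,"dz":0,"wx":0,"wy":0,"wz":0}]'
python3 - <<'E'
from h import *
plan(.4564,.326,.026,1.376)
E
```

```text
clock: 4.37
ee_pos: [0.436, 0.1175, 0.1211]
orientation: [-1.287, 1.073, -1.076]
force: [0.5, -0.4, -0.6]
grip_width: 0.521
d tool [-0.2015  0.0952  0.0573] wy -1.1951 alt 1.946 rows 6.0 10.0 ydir [ 3.e-03  3.e-04 -1.e+00] ee [0.436  0.1175 0.1211] jaw 0.181 j6 -0.083 t 4.37 w 44.3
```

```bash
python3 -m handwheel '[{"claw":1,"dx":-0.0336,"dy":0,"dz":0.0096,"wx":0,"wy":0,"wz":0},{"claw":1,"dx":-0.0336,"dy":0,"dz":0.0096,"wx":0,"wy":0,"wz":0},{"claw":1,"dx":-0.0336,"dy":0,"dz":0.0096,"wx":0,"wy":0,"wz":0},{"claw":1,"dx":-0.0336,"dy":0,"dz":0.0096,"wx":0,"wy":0,"wz":0},{"claw":1,"dx":-0.0336,"dy":0,"dz":0.0096,"wx":0,"wy":0,"wz":0},{"claw":1,"dx":-0.0336,"dy":0,"dz":0.0096,"wx":0,"wy":0,"wz":0}]' >/dev/null
python3 -m handwheel '[{"claw":1,"dx":0,"dy":0,"dz":0,"wx":0,"wy":-0.1195,"wz":0},{"claw":1,"dx":0,"dy":0,"dz":0,"wx":0,"wy":-0.1195,"wz":0},{"claw":1,"dx":0,"dy":0,"dz":0,"wx":0,"wy":-0.1195,"wz":0},{"claw":1,"dx":0,"dy":0,"dz":0,"wx":0,"wy":-0.1195,"wz":0},{"claw":1,"dx":0,"dy":0,"dz":0,"wx":0,"wy":-0.1195,"wz":0},{"claw":1,"dx":0,"dy":0,"dz":0,"wx":0,"wy":-0.1195,"wz":0},{"claw":1,"dx":0,"dy":0,"dz":0,"wx":0,"wy":-0.1195,"wz":0},{"claw":1,"dx":0,"dy":0,"dz":0,"wx":0,"wy":-0.1195,"wz":0},{"claw":1,"dx":0,"dy":0,"dz":0,"wx":0,"wy":-0.1195,"wz":0},{"claw":1,"dx":0,"dy":0,"dz":0,"wx":0,"wy":-0.1195,"wz":0},{"claw":1,"dx":0,"dy":0,"dz":0,"wx":0,"wy":0,"wz":0}]'
python3 - <<'E'
from h import *
import cv2
plan(.4564,.326,.026,1.376)
m=r.camera_model("wrist");a=r.read_camera("wrist");cv2.imwrite("pics/w3.png",a[:,:,::-1])
np.save("m3.npy",m,allow_pickle=True)
c,s=np.cos(-.195),np.sin(-.195)
for x,y in [(.075,0)]+rc(.026,.122,.005)+rc(.072,.057,-.07): print(pix(m,(.5251+c*x-s*y,.3124+s*x+c*y,.005)).round(1))
E
```

```text
clock: 5.78
ee_pos: [0.4553, 0.3259, 0.1181]
orientation: [-1.566, 0.152, -0.151]
force: [-0.6, -0.4, 0.5]
grip_width: 0.522
d tool [0.0011 0.0921 0.0003] wy 0.0017 alt -3.14 rows 3.0 1.0 ydir [-3.e-04 -1.e-04 -1.e+00] ee [0.4553 0.3259 0.1181] jaw 1.378 j6 -0.889 t 5.78 w 44.3
[318.4 412.2]
[398.3 353.3]
[238.8 352.9]
[236.4 323.3]
[400.8 323.7]
[358.3 292. ]
[279.  291.9]
[275.4 193. ]
[362.4 193.2]
```

View pics/w3.png

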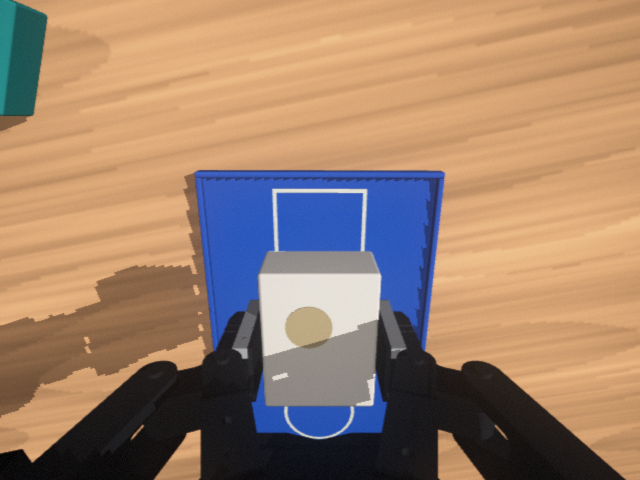

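The wrist view shows the block held level. Its far top edge is at row 274, its far bottom edge at row 251, and its columns run 260..380. The blue block outline's far line is at row 190, columns 275..365. The prediction was row 193, columns 275..362, so I'll compare the held block with the outline directly.

```bash
python3 - <<'E'
from h import *
m=np.load("m3.npy",allow_pickle=True).item()
p=np.array([.4553,.3259]);u=np.array([np.cos(-.194),np.sin(-.194)]);v=np.array([-u[1],u[0]])
def loc(w): return ((w-p)@np.c_[u,v]*1000).round(1)
print("top far", loc(world(m,[(262,274),(379,274),(378,405),(262,405)],.123)))
print("bot far", loc(world(m,[(320,251)],.098)))
print("outline", loc(world(m,[(274.5,190.5),(365.5,190.5)],.005)))
E
```

```text
top far [[-30.  -19.8]
 [-30.1  21.9]
 [ 28.2  24.6]
 [ 28.3 -22.7]]
bot far [[-29.4   0.9]]
outline [[-36.6 -28.7]
 [-36.7  30.8]]
```

The held block is already centred over its outline to within 1 mm, so I'm lowering straight down.

```bash
python3 -m handwheel '[{"claw":1,"dx":0,"dy":0.03,"dz":0,"wx":0,"wy":0,"wz":0},{"claw":1,"dx":0,"dy":0.03,"dz":0,"wx":0,"wy":0,"wz":0},{"claw":1,"dx":0,"dy":0.015,"dz":0,"wx":0,"wy":0,"wz":0},{"claw":1,"dx":0,"dy":0.01,"dz":0,"wx":0,"wy":0,"wz":0},{"claw":1,"dx":0,"dy":0.004,"dz":0,"wx":0,"wy":0,"wz":0},{"claw":1,"dx":0,"dy":0.002,"dz":0,"wx":0,"wy":0,"wz":0},{"claw":1,"dx":0,"dy":0,"dz":0,"wx":0,"wy":0,"wz":0},{"claw":1,"dx":0,"dy":0,"dz":0,"wx":0,"wy":0,"wz":0}]'

```

```text
clock: 6.5
ee_pos: [0.4566, 0.3266, 0.0287]
orientation: [-1.564, 0.152, -0.155]
force: [-0.3, 1.1, -0.6]
grip_width: 0.522
```

```bash
python3 -m handwheel '[{"claw":1,"dx":0,"dy":0.0015,"dz":0,"wx":0,"wy":0,"wz":0},{"claw":1,"dx":0,"dy":0.001,"dz":0,"wx":0,"wy":0,"wz":0},{"claw":1,"dx":0,"dy":0,"dz":0,"wx":0,"wy":0,"wz":0},{"claw":1,"dx":0,"dy":0,"dz":0,"wx":0,"wy":0,"wz":0}]'

```

```text
clock: 6.83
ee_pos: [0.4557, 0.3261, 0.0251]
orientation: [-1.565, 0.153, -0.153]
force: [-0.2, -0.6, -1.1]
grip_width: 0.522
```

```bash
python3 -m handwheel '[{"claw":1,"dx":0,"dy":0.001,"dz":0,"wx":0,"wy":0,"wz":0},{"claw":1,"dx":0,"dy":0,"dz":0,"wx":0,"wy":0,"wz":0},{"claw":1,"dx":0,"dy":0,"dz":0,"wx":0,"wy":0,"wz":0}]'

```

```text
clock: 7.08
ee_pos: [0.4557, 0.3262, 0.0251]
orientation: [-1.566, 0.153, -0.153]
force: [-3.0, -2.7, 6.3]
grip_width: 0.524
```

It touched down gently at 6 N. I'll release, lift, and check from the top camera.

```bash
python3 -m handwheel '[{"claw":0.1,"dx":0,"dy":0,"dz":0,"wx":0,"wy":0,"wz":0},{"claw":-0.2,"dx":0,"dy":0,"dz":0,"wx":0,"wy":0,"wz":0},{"claw":-0.5,"dx":0,"dy":0,"dz":0,"wx":0,"wy":0,"wz":0},{"claw":-0.5,"dx":0,"dy":0,"dz":0,"wx":0,"wy":0,"wz":0},{"claw":-0.5,"dx":0,"dy":0,"dz":0,"wx":0,"wy":0,"wz":0},{"claw":-0.5,"dx":0,"dy":-0.02,"dz":0,"wx":0,"wy":0,"wz":0},{"claw":-0.5,"dx":0,"dy":-0.035,"dz":0,"wx":0,"wy":0,"wz":0},{"claw":0.1,"dx":0,"dy":-0.035,"dz":0,"wx":0,"wy":0,"wz":0},{"claw":0.1,"dx":0,"dy":-0.035,"dz":0,"wx":0,"wy":0,"wz":0}]'
python3 - <<'E'
from h import *
plan(.4703,-.1167,.15,.0856+1.5708)
E
```

```text
clock: 7.83
ee_pos: [0.455, 0.3257, 0.1495]
orientation: [-1.566, 0.154, -0.152]
force: [0.8, 0.8, -1.0]
grip_width: 0.478
d tool [ 1.007e-01 -2.000e-04 -4.311e-01] wy -0.2805 alt 2.861 rows 11.0 3.0 ydir [-1.3e-03 -7.0e-04 -1.0e+00] ee [0.455  0.3257 0.1495] jaw 1.376 j6 -0.888 t 7.83 w 40.6
```

```bash
python3 -m handwheel '[{"claw":0.1,"dx":0.0092,"dy":0,"dz":-0.0392,"wx":0,"wy":0,"wz":0},{"claw":0.1,"dx":0.0092,"dy":0,"dz":-0.0392,"wx":0,"wy":0,"wz":0},{"claw":0.1,"dx":0.0092,"dy":0,"dz":-0.0392,"wx":0,"wy":0,"wz":0},{"claw":0.1,"dx":0.0092,"dy":0,"dz":-0.0392,"wx":0,"wy":0,"wz":0},{"claw":0.1,"dx":0.0092,"dy":0,"dz":-0.0392,"wx":0,"wy":0,"wz":0},{"claw":0.1,"dx":0.0092,"dy":0,"dz":-0.0392,"wx":0,"wy":0,"wz":0},{"claw":0.1,"dx":0.0092,"dy":0,"dz":-0.0392,"wx":0,"wy":0,"wz":0},{"claw":0.1,"dx":0.0092,"dy":0,"dz":-0.0392,"wx":0,"wy":0,"wz":0},{"claw":0.1,"dx":0.0092,"dy":0,"dz":-0.0392,"wx":0,"wy":0,"wz":0},{"claw":0.1,"dx":0.0092,"dy":0,"dz":-0.0392,"wx":0,"wy":0,"wz":0},{"claw":0.1,"dx":0.0092,"dy":0,"dz":-0.0392,"wx":0,"wy":0,"wz":0},{"claw":0.1,"dx":0,"dy":0,"dz":0,"wx":0,"wy":0,"wz":0}]' >/dev/null
python3 -m handwheel '[{"claw":0.1,"dx":0,"dy":0,"dz":0,"wx":0,"wy":-0.0935,"wz":0},{"claw":0.1,"dx":0,"dy":0,"dz":0,"wx":0,"wy":-0.0935,"wz":0},{"claw":0.1,"dx":0,"dy":0,"dz":0,"wx":0,"wy":-0.0935,"wz":0},{"claw":0.1,"dx":0,"dy":0,"dz":0,"wx":0,"wy":0,"wz":0}]'
python3 - <<'E'
from h import *
import cv2
plan(.4703,-.1167,.021,.0856+1.5708)
m=r.camera_model("wrist");a=r.read_camera("wrist")[:,:,::-1];t=r.read_camera("top")[:,:,::-1]
np.save("m4.npy",m,allow_pickle=True)
cv2.imwrite("pics/w4f.png",a);cv2.imwrite("pics/t4.png",t)
k=cv2.resize(t[190:340,88:208],None,fx=3.2,fy=3.2,interpolation=cv2.INTER_CUBIC)
cv2.imwrite("pics/w4.png",np.hstack([a[:480,180:560],k]))
b,g,rd=[a[:,:,i].astype(int) for i in range(3)]
msk=((rd>100)&(g<60)&(b<60)).astype(np.uint8)
q=cv2.boxPoints(cv2.minAreaRect(cv2.findNonZero(msk)));print(q.round(1),world(m,q,.012).round(4))
E
```

```text
clock: 9.17
ee_pos: [0.4712, -0.1164, 0.1485]
orientation: [-1.569, -0.068, 0.069]
force: [-0.4, 0.3, 0.5]
grip_width: 0.452
d tool [-0.0009  0.1275 -0.0003] wy 0.0013 alt -3.14 rows 4.0 1.0 ydir [-4.e-04  3.e-04 -1.e+00] ee [ 0.4712 -0.1164  0.1485] jaw 1.658 j6 -2.053 t 9.17 w 38.4
[[-22.9 368.4]
 [  0.   88.7]
 [335.7 116.2]
 [312.7 395.9]] [[ 0.618  -0.3965]
 [ 0.3902 -0.334 ]
 [ 0.3881 -0.1119]
 [ 0.6218 -0.1083]]
```

View pics/w4.png

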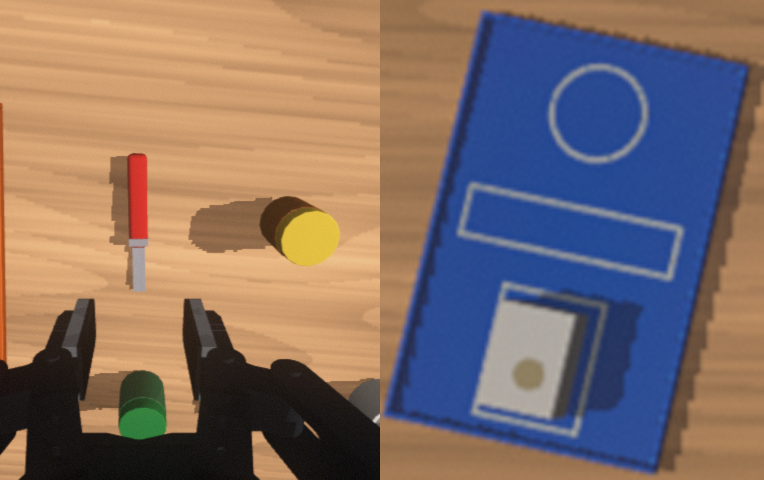

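On the left, the file's handle end is at (318,154) and its blade tip at (319,290) in full-frame pixels, midway between the pads. On the right, the white block sits inside its outline on the blue tray. I'll check both with numbers.

```bash
python3 - <<'E'
from h import *
m=np.load("m4.npy",allow_pickle=True).item()
e,t=world(m,[(318,154)],.012)[0],world(m,[(319,290)],.004)[0]
d=t-e;print(e,t,(e+t)/2,np.arctan2(d[1],d[0]),np.linalg.norm(d))
f=lambda p,z:world("top",(np.array(p)-[380,0])/3.2+[88,190]-.35,z)
o,th,er=fit(rc(.06,.045),f([(501,299),(579,315),(556,418),(475,402)],.03));print("white",o,th,er)
o,th,er=fit(rc(.072,.057),f([(503,284),(606,304),(578,436),(474,413)],.005));print("outline",o,th,er)
E
```

```text
[ 0.41393334 -0.12162234] [ 0.5223758 -0.1114406] [ 0.46815457 -0.11653147] 0.09361625012367093 0.10891939562910605
white [0.4554302  0.32460757] -0.19051974557042595 0.0008581548102539749
outline [0.45498494 0.32577592] -0.18150103857416622 0.0029051189585243553
```

```bash
python3 -m handwheel '[{"claw":0.1,"dx":-0.002,"dy":0.035,"dz":0,"wx":0,"wy":0,"wz":0},{"claw":0.1,"dx":0,"dy":0.035,"dz":0,"wx":0,"wy":0,"wz":0},{"claw":0.1,"dx":0,"dy":0.03,"dz":0,"wx":0,"wy":0,"wz":0},{"claw":0.1,"dx":0,"dy":0.016,"dz":0,"wx":0,"wy":0,"wz":0},{"claw":0.1,"dx":0,"dy":0.01,"dz":0,"wx":0,"wy":0,"wz":0},{"claw":0.1,"dx":0,"dy":0,"dz":0,"wx":0,"wy":0,"wz":0},{"claw":0.6,"dx":0,"dy":0,"dz":0,"wx":0,"wy":0,"wz":0},{"claw":1,"dx":0,"dy":0,"dz":0,"wx":0,"wy":0,"wz":0},{"claw":1,"dx":0,"dy":0,"dz":0,"wx":0,"wy":0,"wz":0},{"claw":1,"dx":0,"dy":0,"dz":0,"wx":0,"wy":0,"wz":0},{"claw":1,"dx":0,"dy":0,"dz":0,"wx":0,"wy":0,"wz":0},{"claw":1,"dx":0,"dy":0,"dz":0,"wx":0,"wy":0,"wz":0}]' 30
python3 -m handwheel '[{"claw":1,"dx":0,"dy":-0.02,"dz":0,"wx":0,"wy":0,"wz":0},{"claw":1,"dx":0,"dy":-0.03,"dz":0,"wx":0,"wy":0,"wz":0},{"claw":1,"dx":0,"dy":-0.03,"dz":0,"wx":0,"wy":0,"wz":0},{"claw":1,"dx":0,"dy":-0.02,"dz":0,"wx":0,"wy":0,"wz":0}]'
python3 - <<'E'
from h import *
plan(.5290,.3114,.12,-.195)
E
```

```text
clock: 10.27
ee_pos: [0.4708, -0.1173, 0.0246]
orientation: [-1.571, -0.07, 0.065]
force: [-0.7, 1.2, 6.6]
grip_width: 0.15
clock: 10.6
ee_pos: [0.4701, -0.1171, 0.1256]
orientation: [-1.571, -0.069, 0.065]
force: [1.2, -0.3, -0.9]
grip_width: 0.146
d tool [0.0953 0.0053 0.4219] wy -1.2901 alt 1.851 rows 11.0 11.0 ydir [ 0.0027 -0.0012 -1.    ] ee [ 0.4701 -0.1171  0.1256] jaw 1.656 j6 -2.054 t 10.6 w 12.4
```

The file is held at 12.4 mm. I'm carrying it to the blue tray.

```bash
python3 -m handwheel '[{"claw":1,"dx":0.0087,"dy":0,"dz":0.0384,"wx":0,"wy":0,"wz":0},{"claw":1,"dx":0.0087,"dy":0,"dz":0.0384,"wx":0,"wy":0,"wz":0},{"claw":1,"dx":0.0087,"dy":0,"dz":0.0384,"wx":0,"wy":0,"wz":0},{"claw":1,"dx":0.0087,"dy":0,"dz":0.0384,"wx":0,"wy":0,"wz":0},{"claw":1,"dx":0.0087,"dy":0,"dz":0.0384,"wx":0,"wy":0,"wz":0},{"claw":1,"dx":0.0087,"dy":0,"dz":0.0384,"wx":0,"wy":0,"wz":0},{"claw":1,"dx":0.0087,"dy":0,"dz":0.0384,"wx":0,"wy":0,"wz":0},{"claw":1,"dx":0.0087,"dy":0,"dz":0.0384,"wx":0,"wy":0,"wz":0},{"claw":1,"dx":0.0087,"dy":0,"dz":0.0384,"wx":0,"wy":0,"wz":0},{"claw":1,"dx":0.0087,"dy":0,"dz":0.0384,"wx":0,"wy":0,"wz":0},{"claw":1,"dx":0.0087,"dy":0,"dz":0.0384,"wx":0,"wy":0,"wz":0}]' >/dev/null
python3 -m handwheel '[{"claw":1,"dx":0,"dy":0,"dz":0,"wx":0,"wy":0.123,"wz":0},{"claw":1,"dx":0,"dy":0,"dz":0,"wx":0,"wy":0.123,"wz":0},{"claw":1,"dx":0,"dy":0,"dz":0,"wx":0,"wy":0.123,"wz":0},{"claw":1,"dx":0,"dy":0,"dz":0,"wx":0,"wy":0.123,"wz":0},{"claw":1,"dx":0,"dy":0,"dz":0,"wx":0,"wy":0.123,"wz":0},{"claw":1,"dx":0,"dy":0,"dz":0,"wx":0,"wy":0.123,"wz":0},{"claw":1,"dx":0,"dy":0,"dz":0,"wx":0,"wy":0.123,"wz":0},{"claw":1,"dx":0,"dy":0,"dz":0,"wx":0,"wy":0.123,"wz":0},{"claw":1,"dx":0,"dy":0,"dz":0,"wx":0,"wy":0.123,"wz":0},{"claw":1,"dx":0,"dy":0,"dz":0,"wx":0,"wy":0.123,"wz":0},{"claw":1,"dx":0,"dy":0,"dz":0,"wx":0,"wy":0.123,"wz":0},{"claw":1,"dx":0,"dy":0,"dz":0,"wx":0,"wy":0.123,"wz":0}]' >/dev/null
python3 -m handwheel '[{"claw":1,"dx":0,"dy":0,"dz":0,"wx":0,"wy":0.123,"wz":0},{"claw":1,"dx":0,"dy":0,"dz":0,"wx":0,"wy":0.123,"wz":0},{"claw":1,"dx":0,"dy":0,"dz":0,"wx":0,"wy":0.123,"wz":0},{"claw":1,"dx":0,"dy":0,"dz":0,"wx":0,"wy":0,"wz":0}]'
python3 - <<'E'
from h import *
import cv2
plan(.5290,.3114,.03,-.195)
m=r.camera_model("wrist");a=r.read_camera("wrist")[:,:,::-1]
np.save("m5.npy",m,allow_pickle=True)
cv2.imwrite("pics/w5.png",a)
E
```

```text
clock: 12.85
ee_pos: [0.5283, 0.3121, 0.1226]
orientation: [-1.114, 1.348, -1.348]
force: [0.7, -0.7, -0.2]
grip_width: 0.145
d tool [0.0006 0.0926 0.0008] wy 0.0045 alt -3.137 rows 3.0 1.0 ydir [-5.e-04 -2.e-04 -1.e+00] ee [0.5283 0.3121 0.1226] jaw -0.191 j6 0.603 t 12.85 w 12.3
```

View pics/w5.png

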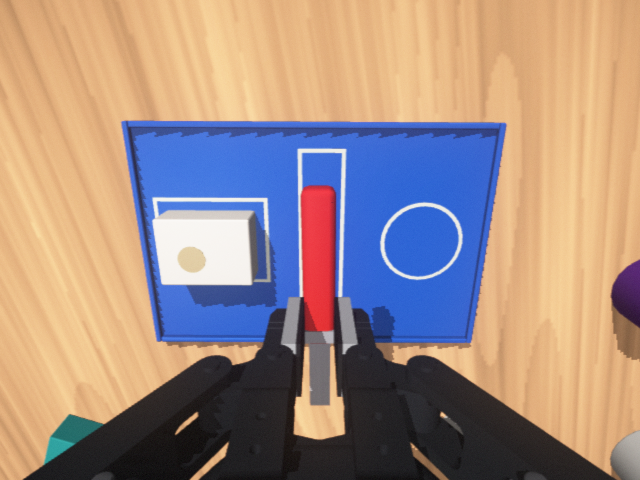

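The file is held straight, with its handle end at (318,188) and blade tip at (319,404). The file outline's far line is at row 151, with sides at columns 299.5 and 345. The white block sits inside its outline.

```bash
python3 - <<'E'
from h import *
m=np.load("m5.npy",allow_pickle=True).item()
p=np.array([.5283,.3121]);u=np.array([np.cos(-.191),np.sin(-.191)]);v=np.array([-u[1],u[0]])
def loc(w): return ((w-p)@np.c_[u,v]*1000).round(1)
print("handle end top", loc(world(m,[(318,191)],.110)),"bottom edge",loc(world(m,[(318,187)],.098)))
print("tip", loc(world(m,[(319,404)],.102)))
print("outline far", loc(world(m,[(299.5,151),(345,151)],.005)),"near sides",loc(world(m,[(301,290),(341,290)],.005)))
print("circle",loc(world(m,[(421.5,241)],.005)))
E
```

```text
handle end top [[-0.4 56.8]] bottom edge [[-0.4 56.1]]
tip [[  0.1 -51.2]]
outline far [[-12.4  61.7]
 [ 16.8  61.7]] near sides [[-13.  -37.5]
 [ 16.3 -37.5]]
circle [[71.7  0.5]]
```

```bash
python3 -m handwheel '[{"claw":1,"dx":0.0015,"dy":0.03,"dz":0.002,"wx":0,"wy":0,"wz":0},{"claw":1,"dx":0,"dy":0.03,"dz":0,"wx":0,"wy":0,"wz":0},{"claw":1,"dx":0,"dy":0.015,"dz":0,"wx":0,"wy":0,"wz":0},{"claw":1,"dx":0,"dy":0.01,"dz":0,"wx":0,"wy":0,"wz":0},{"claw":1,"dx":0,"dy":0.004,"dz":0,"wx":0,"wy":0,"wz":0},{"claw":1,"dx":0,"dy":0,"dz":0,"wx":0,"wy":0,"wz":0},{"claw":1,"dx":0,"dy":0.002,"dz":0,"wx":0,"wy":0,"wz":0},{"claw":1,"dx":0,"dy":0,"dz":0,"wx":0,"wy":0,"wz":0},{"claw":1,"dx":0,"dy":0,"dz":0,"wx":0,"wy":0,"wz":0}]'; python3 -m handwheel '[{"claw":1,"dx":0,"dy":0.001,"dz":0,"wx":0,"wy":0,"wz":0},{"claw":1,"dx":0,"dy":0,"dz":0,"wx":0,"wy":0,"wz":0},{"claw":1,"dx":0,"dy":0,"dz":0,"wx":0,"wy":0,"wz":0}]'
```

```text
clock: 13.65
ee_pos: [0.5312, 0.3109, 0.0333]
orientation: [-1.112, 1.345, -1.347]
force: [0.5, -0.6, -0.2]
grip_width: 0.148
clock: 13.9
ee_pos: [0.5305, 0.3105, 0.0312]
orientation: [-1.114, 1.346, -1.347]
force: [-0.3, 0.1, -1.3]
grip_width: 0.148
```

```bash
for i in 1 2; do :; done; python3 -m handwheel '[{"claw":1,"dx":0,"dy":0.001,"dz":0,"wx":0,"wy":0,"wz":0},{"claw":1,"dx":0,"dy":0,"dz":0,"wx":0,"wy":0,"wz":0},{"claw":1,"dx":0,"dy":0,"dz":0,"wx":0,"wy":0,"wz":0}]'; python3 -m handwheel '[{"claw":1,"dx":0,"dy":0.0007,"dz":0,"wx":0,"wy":0,"wz":0},{"claw":1,"dx":0,"dy":0,"dz":0,"wx":0,"wy":0,"wz":0},{"claw":1,"dx":0,"dy":0,"dz":0,"wx":0,"wy":0,"wz":0}]'
```

```text
clock: 14.15
ee_pos: [0.5302, 0.3104, 0.0297]
orientation: [-1.114, 1.347, -1.347]
force: [0.8, 0.0, -0.4]
grip_width: 0.149
clock: 14.4
ee_pos: [0.5303, 0.3104, 0.0297]
orientation: [-1.114, 1.347, -1.347]
force: [-2.5, -1.1, 5.1]
grip_width: 0.144
```

The file has touched down at 5 N. I'll release narrowly so the fingers clear the neighbouring outlines, then lift and turn for the jar.

```bash
python3 -m handwheel '[{"claw":0.55,"dx":0,"dy":0,"dz":0,"wx":0,"wy":0,"wz":0},{"claw":0.35,"dx":0,"dy":0,"dz":0,"wx":0,"wy":0,"wz":0},{"claw":0.35,"dx":0,"dy":0,"dz":0,"wx":0,"wy":0,"wz":0},{"claw":0.35,"dx":0,"dy":0,"dz":0,"wx":0,"wy":0,"wz":0},{"claw":0.35,"dx":0,"dy":-0.02,"dz":0,"wx":0,"wy":0,"wz":0},{"claw":0.35,"dx":0,"dy":-0.035,"dz":0,"wx":0,"wy":0,"wz":0},{"claw":-0.7,"dx":0,"dy":-0.035,"dz":0,"wx":0,"wy":0,"wz":0},{"claw":-0.7,"dx":0,"dy":-0.03,"dz":0,"wx":0,"wy":0,"wz":0}]'
python3 -m handwheel '[{"claw":-0.7,"dx":0,"dy":0,"dz":0,"wx":0,"wy":-0.1208,"wz":0},{"claw":-0.7,"dx":0,"dy":0,"dz":0,"wx":0,"wy":-0.1208,"wz":0},{"claw":-0.7,"dx":0,"dy":0,"dz":0,"wx":0,"wy":-0.1208,"wz":0},{"claw":-0.7,"dx":0,"dy":0,"dz":0,"wx":0,"wy":-0.1208,"wz":0},{"claw":-0.7,"dx":0,"dy":0,"dz":0,"wx":0,"wy":-0.1208,"wz":0},{"claw":-0.7,"dx":0,"dy":0,"dz":0,"wx":0,"wy":-0.1208,"wz":0},{"claw":-0.7,"dx":0,"dy":0,"dz":0,"wx":0,"wy":-0.1208,"wz":0},{"claw":-0.7,"dx":0,"dy":0,"dz":0,"wx":0,"wy":-0.1208,"wz":0},{"claw":-0.7,"dx":0,"dy":0,"dz":0,"wx":0,"wy":-0.1208,"wz":0},{"claw":-0.7,"dx":0,"dy":0,"dz":0,"wx":0,"wy":-0.1208,"wz":0},{"claw":-0.7,"dx":0,"dy":0,"dz":0,"wx":0,"wy":-0.1208,"wz":0},{"claw":-0.7,"dx":0,"dy":0,"dz":0,"wx":0,"wy":-0.1208,"wz":0}]'
python3 -m handwheel '[{"claw":-0.7,"dx":0,"dy":0,"dz":0,"wx":0,"wy":-0.1208,"wz":0},{"claw":-0.7,"dx":0,"dy":0,"dz":0,"wx":0,"wy":0,"wz":0}]' >/dev/null
python3 - <<'E'
from h import *
plan(.4561,-.004,.15,1.376)
E
```

```text
clock: 15.07
ee_pos: [0.5304, 0.3105, 0.1509]
orientation: [-1.113, 1.346, -1.347]
force: [1.1, 0.1, 1.5]
grip_width: 0.596
clock: 16.07
ee_pos: [0.5302, 0.3104, 0.1489]
orientation: [-1.558, 0.238, -0.238]
force: [0.2, -0.4, -0.3]
grip_width: 0.85
d tool [-0.0143 -0.0011 -0.3227] wy 0.0078 alt -3.134 rows 8.0 1.0 ydir [-2.e-04 -1.e-04 -1.e+00] ee [0.5302 0.3104 0.1488] jaw 1.384 j6 -0.975 t 16.23 w 72.4
```

```bash
python3 -m handwheel '[{"claw":-0.7,"dx":-0.0018,"dy":0,"dz":-0.0403,"wx":0,"wy":0,"wz":0},{"claw":-0.7,"dx":-0.0018,"dy":0,"dz":-0.0403,"wx":0,"wy":0,"wz":0},{"claw":-0.7,"dx":-0.0018,"dy":0,"dz":-0.0403,"wx":0,"wy":0,"wz":0},{"claw":-0.7,"dx":-0.0018,"dy":0,"dz":-0.0403,"wx":0,"wy":0,"wz":0},{"claw":-0.7,"dx":-0.0018,"dy":0,"dz":-0.0403,"wx":0,"wy":0,"wz":0},{"claw":-0.7,"dx":-0.0018,"dy":0,"dz":-0.0403,"wx":0,"wy":0,"wz":0},{"claw":-0.7,"dx":-0.0018,"dy":0,"dz":-0.0403,"wx":0,"wy":0,"wz":0},{"claw":-0.7,"dx":-0.0018,"dy":0,"dz":-0.0403,"wx":0,"wy":0,"wz":0},{"claw":-0.7,"dx":0,"dy":0,"dz":0,"wx":0,"wy":0,"wz":0},{"claw":-0.7,"dx":0,"dy":0,"dz":0,"wx":0,"wy":0,"wz":0}]'
python3 - <<'E'
from h import *
import cv2
m=r.camera_model("wrist");a=r.read_camera("wrist")[:,:,::-1];t=r.read_camera("top")[:,:,::-1]
cv2.imwrite("pics/w6.png",a);cv2.imwrite("pics/t6.png",t)
b,g,rd=[a[:,:,i].astype(int) for i in range(3)]
msk=((rd>130)&(g>110)&(b<70)).astype(np.uint8)
n,l,s,c=cv2.connectedComponentsWithStats(msk);i=1+s[1:,4].argmax();print(s[i],c[i])
w=world(m,c[i:i+1],.045)[0];print(w)
o=r.get_obs();plan(w[0],w[1],.026,1.376)
E
```

```text
clock: 17.07
ee_pos: [0.4553, -0.0054, 0.1492]
orientation: [-1.565, 0.154, -0.155]
force: [0.7, 0.6, 1.0]
grip_width: 0.851
[ 292  217   57   57 2495] [320.48176353 245.06132265]
[ 0.45380736 -0.00357569]
d tool [-0.0018  0.1232 -0.0007] wy 0.0039 alt -3.138 rows 3.0 1.0 ydir [ 3.e-04  4.e-04 -1.e+00] ee [ 0.4557 -0.0033  0.1492] jaw 1.38 j6 -1.551 t 17.17 w 72.2
```

```bash
python3 -m handwheel '[{"claw":-0.7,"dx":-0.0015,"dy":0.035,"dz":0,"wx":0,"wy":0,"wz":0},{"claw":-0.7,"dx":0,"dy":0.035,"dz":0,"wx":0,"wy":0,"wz":0},{"claw":-0.7,"dx":0,"dy":0.03,"dz":0,"wx":0,"wy":0,"wz":0},{"claw":-0.7,"dx":0,"dy":0.016,"dz":0,"wx":0,"wy":0,"wz":0},{"claw":-0.7,"dx":0,"dy":0.006,"dz":0,"wx":0,"wy":0,"wz":0},{"claw":-0.7,"dx":0,"dy":0,"dz":0,"wx":0,"wy":0,"wz":0},{"claw":0,"dx":0,"dy":0,"dz":0,"wx":0,"wy":0,"wz":0},{"claw":1,"dx":0,"dy":0,"dz":0,"wx":0,"wy":0,"wz":0},{"claw":1,"dx":0,"dy":0,"dz":0,"wx":0,"wy":0,"wz":0},{"claw":1,"dx":0,"dy":0,"dz":0,"wx":0,"wy":0,"wz":0},{"claw":1,"dx":0,"dy":0,"dz":0,"wx":0,"wy":0,"wz":0},{"claw":1,"dx":0,"dy":0,"dz":0,"wx":0,"wy":0,"wz":0}]' 30
python3 -m handwheel '[{"claw":1,"dx":0,"dy":-0.02,"dz":0,"wx":0,"wy":0,"wz":0},{"claw":1,"dx":0,"dy":-0.03,"dz":0,"wx":0,"wy":0,"wz":0},{"claw":1,"dx":0,"dy":-0.03,"dz":0,"wx":0,"wy":0,"wz":0},{"claw":1,"dx":0,"dy":-0.03,"dz":0,"wx":0,"wy":0,"wz":0}]'
python3 - <<'E'
from h import *
plan(.5993,.2985,.12,1.376)
E
```

```text
clock: 18.17
ee_pos: [0.4559, -0.0033, 0.0292]
orientation: [-1.565, 0.146, -0.152]
force: [-0.9, 1.4, 6.2]
grip_width: 0.461
clock: 18.5
ee_pos: [0.4537, -0.0033, 0.1384]
orientation: [-1.566, 0.149, -0.149]
force: [0.5, -0.7, 0.6]
grip_width: 0.46
d tool [0.0862 0.0184 0.3238] wy 0.0055 alt -3.136 rows 9.0 1.0 ydir [-0. -0. -1.] ee [ 0.4537 -0.0033  0.1384] jaw 1.382 j6 -1.553 t 18.5 w 39.1
```

```bash
python3 -m handwheel '[{"claw":1,"dx":0.0095,"dy":0,"dz":0.036,"wx":0,"wy":0,"wz":0},{"claw":1,"dx":0.0095,"dy":0,"dz":0.036,"wx":0,"wy":0,"wz":0},{"claw":1,"dx":0.0095,"dy":0,"dz":0.036,"wx":0,"wy":0,"wz":0},{"claw":1,"dx":0.0095,"dy":0,"dz":0.036,"wx":0,"wy":0,"wz":0},{"claw":1,"dx":0.0095,"dy":0,"dz":0.036,"wx":0,"wy":0,"wz":0},{"claw":1,"dx":0.0095,"dy":0,"dz":0.036,"wx":0,"wy":0,"wz":0},{"claw":1,"dx":0.0095,"dy":0,"dz":0.036,"wx":0,"wy":0,"wz":0},{"claw":1,"dx":0.0095,"dy":0,"dz":0.036,"wx":0,"wy":0,"wz":0},{"claw":1,"dx":0.0095,"dy":0,"dz":0.036,"wx":0,"wy":0,"wz":0},{"claw":1,"dx":0,"dy":0.02,"dz":0,"wx":0,"wy":0,"wz":0},{"claw":1,"dx":0,"dy":0,"dz":0,"wx":0,"wy":0,"wz":0}]'
python3 - <<'E'
from h import *
import cv2
plan(.5988,.299,.034,1.376)
m=r.camera_model("wrist");a=r.read_camera("wrist")[:,:,::-1]
np.save("m7.npy",m,allow_pickle=True)
cv2.imwrite("pics/w7.png",a)
E
```

```text
clock: 19.42
ee_pos: [0.5976, 0.2999, 0.114]
orientation: [-1.568, 0.15, -0.143]
force: [-1.1, -0.4, -2.9]
grip_width: 0.452
d tool [ 0.0016  0.08   -0.0005] wy 0.008 alt -3.134 rows 2.0 1.0 ydir [-0.0043 -0.0018 -1.    ] ee [0.5976 0.2999 0.114 ] jaw 1.384 j6 -1.03 t 19.42 w 38.4
```

View pics/w7.png

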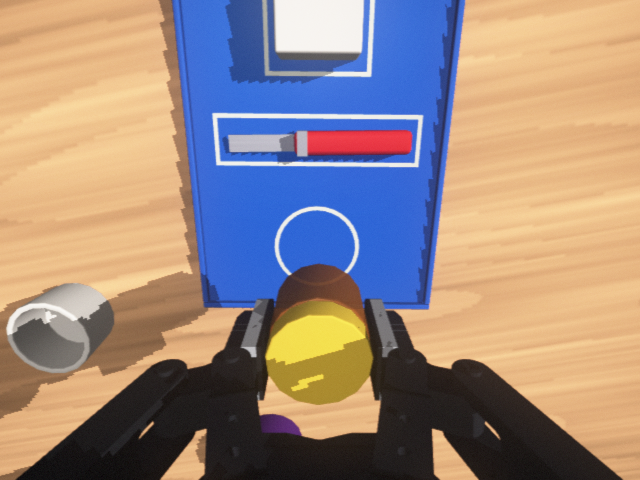

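The file lies straight inside its outline and the white block is fine. The jar circle spans columns 275..358 with its top at row 207, so its centre is about (316.5,247). The held lid is centred at (320,351).

```bash
python3 - <<'E'
from h import *
m=np.load("m7.npy",allow_pickle=True).item()
T=world(m,[(316.5,207),(275,247),(358,247)],.005);J=world(m,[(320,351),(267,351),(373,351)],.130)
print(T,(T[1]+T[2])/2,np.linalg.norm(T[1]-T[2]),J,np.linalg.norm(J[1]-J[2]))
o=r.get_obs();print(o["ee_pos"])
E
```

```text
[[0.57086559 0.30346288]
 [0.59293044 0.27064515]
 [0.6032799  0.32585399]] [0.59810517 0.29824957] 0.05617052122187211 [[0.59221789 0.30185522]
 [0.58883104 0.28365884]
 [0.59560056 0.32002915]] 0.03699494301528764
[0.59723521 0.29878184 0.11452634]
```

```bash
python3 -m handwheel '[{"claw":1,"dx":0.003,"dy":0.03,"dz":0,"wx":0,"wy":0,"wz":0},{"claw":1,"dx":0,"dy":0.025,"dz":0,"wx":0,"wy":0,"wz":0},{"claw":1,"dx":0,"dy":0.015,"dz":0,"wx":0,"wy":0,"wz":0},{"claw":1,"dx":0,"dy":0.005,"dz":0,"wx":0,"wy":0,"wz":0},{"claw":1,"dx":0,"dy":0.002,"dz":0,"wx":0,"wy":0,"wz":0},{"claw":1,"dx":0,"dy":0,"dz":0,"wx":0,"wy":0,"wz":0},{"claw":1,"dx":0,"dy":0,"dz":0,"wx":0,"wy":0,"wz":0}]'; python3 -m handwheel '[{"claw":1,"dx":0,"dy":0.0015,"dz":0,"wx":0,"wy":0,"wz":0},{"claw":1,"dx":0,"dy":0,"dz":0,"wx":0,"wy":0,"wz":0},{"claw":1,"dx":0,"dy":0,"dz":0,"wx":0,"wy":0,"wz":0}]'
```

```text
clock: 20.05
ee_pos: [0.603, 0.2985, 0.0421]
orientation: [-1.564, 0.147, -0.151]
force: [0.2, 0.3, 0.7]
grip_width: 0.457
clock: 20.3
ee_pos: [0.6024, 0.2986, 0.0396]
orientation: [-1.565, 0.147, -0.149]
force: [-0.4, -1.0, -0.8]
grip_width: 0.458
```

```bash
python3 -m handwheel '[{"claw":1,"dx":-0.002,"dy":0.002,"dz":0,"wx":0,"wy":0,"wz":0},{"claw":1,"dx":0,"dy":0.001,"dz":0,"wx":0,"wy":0,"wz":0},{"claw":1,"dx":0,"dy":0,"dz":0,"wx":0,"wy":0,"wz":0},{"claw":1,"dx":0,"dy":0,"dz":0,"wx":0,"wy":0,"wz":0}]'; python3 -m handwheel '[{"claw":1,"dx":0,"dy":0.001,"dz":0,"wx":0,"wy":0,"wz":0},{"claw":1,"dx":0,"dy":0,"dz":0,"wx":0,"wy":0,"wz":0},{"claw":1,"dx":0,"dy":0,"dz":0,"wx":0,"wy":0,"wz":0}]';  python3 -m handwheel '[{"claw":1,"dx":0,"dy":0.001,"dz":0,"wx":0,"wy":0,"wz":0},{"claw":1,"dx":0,"dy":0,"dz":0,"wx":0,"wy":0,"wz":0},{"claw":1,"dx":0,"dy":0,"dz":0,"wx":0,"wy":0,"wz":0}]'
```

```text
clock: 20.63
ee_pos: [0.5997, 0.2987, 0.0353]
orientation: [-1.566, 0.149, -0.148]
force: [-0.1, 0.5, -1.2]
grip_width: 0.457
clock: 20.88
ee_pos: [0.5999, 0.2987, 0.0345]
orientation: [-1.566, 0.148, -0.148]
force: [-0.2, -0.6, -0.4]
grip_width: 0.457
clock: 21.13
ee_pos: [0.6, 0.2988, 0.0344]
orientation: [-1.566, 0.148, -0.148]
force: [-2.8, -1.3, 5.6]
grip_width: 0.457
```

```bash
python3 -m handwheel '[{"claw":0,"dx":0,"dy":0,"dz":0,"wx":0,"wy":0,"wz":0},{"claw":-0.4,"dx":0,"dy":0,"dz":0,"wx":0,"wy":0,"wz":0},{"claw":-0.4,"dx":0,"dy":0,"dz":0,"wx":0,"wy":0,"wz":0},{"claw":-0.4,"dx":0,"dy":0,"dz":0,"wx":0,"wy":0,"wz":0},{"claw":-0.4,"dx":0,"dy":0,"dz":0,"wx":0,"wy":0,"wz":0},{"claw":-0.4,"dx":0,"dy":-0.02,"dz":0,"wx":0,"wy":0,"wz":0},{"claw":-0.4,"dx":0,"dy":-0.035,"dz":0,"wx":0,"wy":0,"wz":0},{"claw":-0.8,"dx":0,"dy":-0.035,"dz":0,"wx":0,"wy":0,"wz":0},{"claw":-0.8,"dx":0,"dy":-0.026,"dz":0,"wx":0,"wy":0,"wz":0},{"claw":-0.8,"dx":0,"dy":0,"dz":0,"wx":0,"wy":0,"wz":0}]'
python3 - <<'E'
from h import *
plan(.6155,.008,.15,.0565)
E
```

```text
clock: 21.97
ee_pos: [0.6038, 0.3002, 0.1581]
orientation: [-1.56, 0.139, -0.157]
force: [0.8, -0.1, 1.8]
grip_width: 0.899
d tool [ 0.0662  0.0069 -0.2849] wy 1.3255 alt -1.816 rows 8.0 11.0 ydir [ 0.0123  0.0045 -0.9999] ee [0.6038 0.3002 0.1581] jaw 1.382 j6 -1.031 t 21.97 w 76.4
```

```bash
python3 -m handwheel '[{"claw":-0.8,"dx":0.008,"dy":0,"dz":-0.0356,"wx":0,"wy":0,"wz":0},{"claw":-0.8,"dx":0.008,"dy":0,"dz":-0.0356,"wx":0,"wy":0,"wz":0},{"claw":-0.8,"dx":0.008,"dy":0,"dz":-0.0356,"wx":0,"wy":0,"wz":0},{"claw":-0.8,"dx":0.008,"dy":0,"dz":-0.0356,"wx":0,"wy":0,"wz":0},{"claw":-0.8,"dx":0.008,"dy":0,"dz":-0.0356,"wx":0,"wy":0,"wz":0},{"claw":-0.8,"dx":0.008,"dy":0,"dz":-0.0356,"wx":0,"wy":0,"wz":0},{"claw":-0.8,"dx":0.008,"dy":0,"dz":-0.0356,"wx":0,"wy":0,"wz":0},{"claw":-0.8,"dx":0.008,"dy":0,"dz":-0.0356,"wx":0,"wy":0,"wz":0}]' >/dev/null
python3 -m handwheel '[{"claw":-0.8,"dx":0,"dy":0,"dz":0,"wx":0,"wy":0.1205,"wz":0},{"claw":-0.8,"dx":0,"dy":0,"dz":0,"wx":0,"wy":0.1205,"wz":0},{"claw":-0.8,"dx":0,"dy":0,"dz":0,"wx":0,"wy":0.1205,"wz":0},{"claw":-0.8,"dx":0,"dy":0,"dz":0,"wx":0,"wy":0.1205,"wz":0},{"claw":-0.8,"dx":0,"dy":0,"dz":0,"wx":0,"wy":0.1205,"wz":0},{"claw":-0.8,"dx":0,"dy":0,"dz":0,"wx":0,"wy":0.1205,"wz":0},{"claw":-0.8,"dx":0,"dy":0,"dz":0,"wx":0,"wy":0.1205,"wz":0},{"claw":-0.8,"dx":0,"dy":0,"dz":0,"wx":0,"wy":0.1205,"wz":0},{"claw":-0.8,"dx":0,"dy":0,"dz":0,"wx":0,"wy":0.1205,"wz":0},{"claw":-0.8,"dx":0,"dy":0,"dz":0,"wx":0,"wy":0.1205,"wz":0},{"claw":-0.8,"dx":0,"dy":0,"dz":0,"wx":0,"wy":0.1205,"wz":0},{"claw":-0.8,"dx":0,"dy":0,"dz":0,"wx":0,"wy":0,"wz":0}]'
python3 - <<'E'
from h import *
import cv2
plan(.6155,.008,.0205,.0565)
m=r.camera_model("wrist");a=r.read_camera("wrist")[:,:,::-1];t=r.read_camera("top")[:,:,::-1]
np.save("m8.npy",m,allow_pickle=True);cv2.imwrite("pics/w8f.png",a);cv2.imwrite("pics/t8.png",t)
k=cv2.resize(t[190:340,88:208],None,fx=3.2,fy=3.2,interpolation=cv2.INTER_CUBIC)
cv2.imwrite("pics/w8.png",np.hstack([a[:480,160:560],k]))
c,s=np.cos(.0565),np.sin(.0565)
for x,y in rc(.045,.06): print(pix(m,(.6155+c*x-s*y,.008+s*x+c*y,.025)).round(1))
E
```

```text
clock: 23.63
ee_pos: [0.6091, 0.007, 0.149]
orientation: [-1.235, 1.17, -1.169]
force: [-0.5, -0.6, -0.6]
grip_width: 0.9
d tool [-0.0006  0.1285  0.0066] wy -0.002 alt 3.14 rows 4.0 1.0 ydir [-6.e-04  1.e-04 -1.e+00] ee [0.6091 0.007  0.149 ] jaw 0.054 j6 -0.165 t 23.63 w 76.5
[360.9 196.4]
[358.  276.1]
[297.2 276.2]
[295.4 196.5]
```

View pics/w8.png

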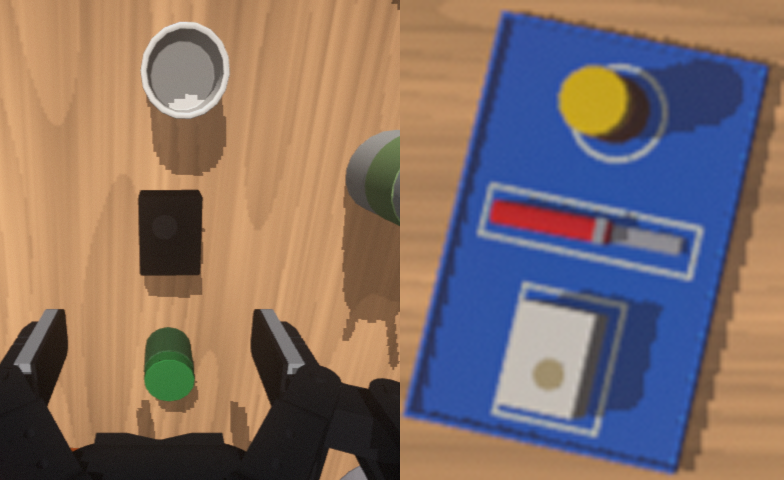

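On the left, the charcoal block spans columns 299..362, rows 195..275, about 2 px right of the prediction. The brush pot is well clear. On the right, the jar, file and block are all on the blue tray. I'll grasp the charcoal block and check the jar position in the same step.

```bash
python3 -m handwheel '[{"claw":-0.8,"dx":-0.0005,"dy":0.035,"dz":0.007,"wx":0,"wy":0,"wz":0},{"claw":-0.8,"dx":0,"dy":0.035,"dz":0,"wx":0,"wy":0,"wz":0},{"claw":-0.8,"dx":0,"dy":0.03,"dz":0,"wx":0,"wy":0,"wz":0},{"claw":-0.8,"dx":0,"dy":0.018,"dz":0,"wx":0,"wy":0,"wz":0},{"claw":-0.8,"dx":0,"dy":0.01,"dz":0,"wx":0,"wy":0,"wz":0},{"claw":-0.8,"dx":0,"dy":0,"dz":0,"wx":0,"wy":0,"wz":0},{"claw":-0.2,"dx":0,"dy":0,"dz":0,"wx":0,"wy":0,"wz":0},{"claw":1,"dx":0,"dy":0,"dz":0,"wx":0,"wy":0,"wz":0},{"claw":1,"dx":0,"dy":0,"dz":0,"wx":0,"wy":0,"wz":0},{"claw":1,"dx":0,"dy":0,"dz":0,"wx":0,"wy":0,"wz":0},{"claw":1,"dx":0,"dy":0,"dz":0,"wx":0,"wy":0,"wz":0},{"claw":1,"dx":0,"dy":0,"dz":0,"wx":0,"wy":0,"wz":0}]' 30
python3 -m handwheel '[{"claw":1,"dx":0,"dy":-0.02,"dz":0,"wx":0,"wy":0,"wz":0},{"claw":1,"dx":0,"dy":-0.03,"dz":0,"wx":0,"wy":0,"wz":0},{"claw":1,"dx":0,"dy":-0.03,"dz":0,"wx":0,"wy":0,"wz":0},{"claw":1,"dx":0,"dy":-0.02,"dz":0,"wx":0,"wy":0,"wz":0}]'
python3 - <<'E'
from h import *
plan(.447,-.2995,.12,-.0184+1.5708)
f=lambda p,z:world("top",(np.array(p)-[400,0])/3.2+[88,190]-.35,z)
print("jar",f([(594,101)],.05),"circle",f([(619,113)],.005))
E
```

```text
clock: 24.73
ee_pos: [0.6181, 0.0077, 0.0241]
orientation: [-1.233, 1.164, -1.17]
force: [-0.1, 0.0, 6.4]
grip_width: 0.52
clock: 25.07
ee_pos: [0.6173, 0.0078, 0.1249]
orientation: [-1.233, 1.165, -1.169]
force: [0.3, 0.4, 0.0]
grip_width: 0.52
d tool [ 0.2972  0.0045 -0.1874] wy -1.4958 alt 1.646 rows 9.0 12.0 ydir [ 3.5e-03 -4.0e-04 -1.0e+00] ee [0.6173 0.0078 0.1249] jaw 0.057 j6 -0.164 t 25.07 w 44.2
jar [[0.59825597 0.29811771]] circle [[0.59750774 0.29744913]]
```

The jar is within 1 mm of its circle centre. I'm carrying the charcoal block to the orange tray.

```bash
python3 -m handwheel '[{"claw":1,"dx":0.033,"dy":0,"dz":-0.0208,"wx":0,"wy":0,"wz":0},{"claw":1,"dx":0.033,"dy":0,"dz":-0.0208,"wx":0,"wy":0,"wz":0},{"claw":1,"dx":0.033,"dy":0,"dz":-0.0208,"wx":0,"wy":0,"wz":0},{"claw":1,"dx":0.033,"dy":0,"dz":-0.0208,"wx":0,"wy":0,"wz":0},{"claw":1,"dx":0.033,"dy":0,"dz":-0.0208,"wx":0,"wy":0,"wz":0},{"claw":1,"dx":0.033,"dy":0,"dz":-0.0208,"wx":0,"wy":0,"wz":0},{"claw":1,"dx":0.033,"dy":0,"dz":-0.0208,"wx":0,"wy":0,"wz":0},{"claw":1,"dx":0.033,"dy":0,"dz":-0.0208,"wx":0,"wy":0,"wz":0},{"claw":1,"dx":0.033,"dy":0,"dz":-0.0208,"wx":0,"wy":0,"wz":0}]' >/dev/null
python3 -m handwheel '[{"claw":1,"dx":0,"dy":0,"dz":0,"wx":0,"wy":0.1176,"wz":0},{"claw":1,"dx":0,"dy":0,"dz":0,"wx":0,"wy":0.1176,"wz":0},{"claw":1,"dx":0,"dy":0,"dz":0,"wx":0,"wy":0.1176,"wz":0},{"claw":1,"dx":0,"dy":0,"dz":0,"wx":0,"wy":0.1176,"wz":0},{"claw":1,"dx":0,"dy":0,"dz":0,"wx":0,"wy":0.1176,"wz":0},{"claw":1,"dx":0,"dy":0,"dz":0,"wx":0,"wy":0.1176,"wz":0},{"claw":1,"dx":0,"dy":0,"dz":0,"wx":0,"wy":0.1176,"wz":0},{"claw":1,"dx":0,"dy":0,"dz":0,"wx":0,"wy":0.1176,"wz":0},{"claw":1,"dx":0,"dy":0,"dz":0,"wx":0,"wy":0.1176,"wz":0},{"claw":1,"dx":0,"dy":0,"dz":0,"wx":0,"wy":0.1176,"wz":0},{"claw":1,"dx":0,"dy":0,"dz":0,"wx":0,"wy":0.1176,"wz":0},{"claw":1,"dx":0,"dy":0,"dz":0,"wx":0,"wy":0.1176,"wz":0}]' >/dev/null
python3 -m handwheel '[{"claw":1,"dx":0,"dy":0,"dz":0,"wx":0,"wy":0.1176,"wz":0},{"claw":1,"dx":0,"dy":0,"dz":0,"wx":0,"wy":0.1176,"wz":0},{"claw":1,"dx":0,"dy":0,"dz":0,"wx":0,"wy":0,"wz":0},{"claw":1,"dx":0,"dy":0,"dz":0,"wx":0,"wy":0,"wz":0}]'
python3 - <<'E'
from h import *
import cv2
plan(.447,-.2995,.0295,-.0184+1.5708)
m=r.camera_model("wrist");a=r.read_camera("wrist")[:,:,::-1]
np.save("m9.npy",m,allow_pickle=True);cv2.imwrite("pics/w9.png",a)
E
```

```text
clock: 27.15
ee_pos: [0.4461, -0.2991, 0.1218]
orientation: [-0.018, -2.213, 2.214]
force: [0.3, -0.3, 0.5]
grip_width: 0.519
d tool [-0.0009  0.0923  0.0004] wy 0.0023 alt -3.139 rows 3.0 1.0 ydir [ 2.e-04 -1.e-04 -1.e+00] ee [ 0.4461 -0.2991  0.1218] jaw -1.587 j6 0.858 t 27.15 w 44.1
```

View pics/w9.png

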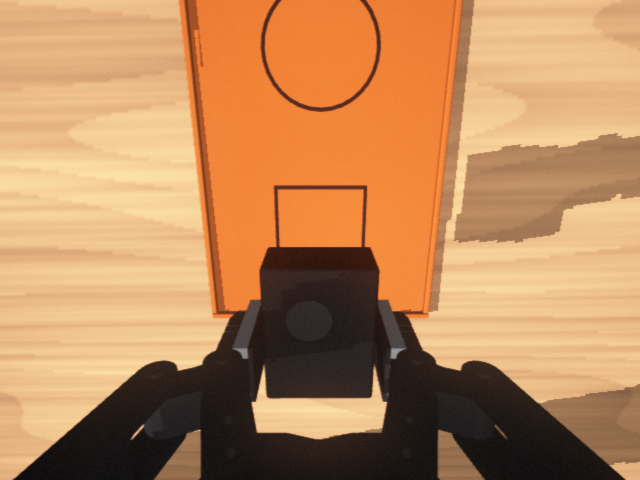

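The block is held straight, with its far bottom edge at row 247, far top edge at row 269 and columns 261..379. The orange outline's far line is at row 187, columns 276..366. The cup circle spans columns 262..381 with its bottom at row 110.

```bash
python3 - <<'E'
from h import *
m=np.load("m9.npy",allow_pickle=True).item()
p=np.array([.4461,-.2991]);u=np.array([np.cos(-.0165),np.sin(-.0165)]);v=np.array([-u[1],u[0]])
def loc(w): return ((w-p)@np.c_[u,v]*1000).round(1)
print("top far", loc(world(m,[(261,269),(379,269)],.1225)),"bot far", loc(world(m,[(320,247)],.0975)))
print("outline", loc(world(m,[(276,187),(366,187)],.005)))
q=world(m,[(262,45),(381,45),(321,110)],.005);print("circ",loc(q),q,(q[0]+q[1])/2)
E
```

```text
top far [[ 30.1  21.6]
 [ 30.1 -21.7]] bot far [[29.6 -0.1]]
outline [[ 38.3  28.6]
 [ 38.3 -31. ]]
circ [[122.3  33.7]
 [122.3 -36.3]
 [ 86.3  -1.1]] [[ 0.56891128 -0.26746035]
 [ 0.56780993 -0.33736922]
 [ 0.53237778 -0.3016084 ]] [ 0.5683606  -0.30241479]
```

```bash
python3 -m handwheel '[{"claw":1,"dx":-0.002,"dy":0.03,"dz":0.001,"wx":0,"wy":0,"wz":0},{"claw":1,"dx":0,"dy":0.03,"dz":0,"wx":0,"wy":0,"wz":0},{"claw":1,"dx":0,"dy":0.017,"dz":0,"wx":0,"wy":0,"wz":0},{"claw":1,"dx":0,"dy":0.01,"dz":0,"wx":0,"wy":0,"wz":0},{"claw":1,"dx":0,"dy":0.002,"dz":0,"wx":0,"wy":0,"wz":0},{"claw":1,"dx":0,"dy":0,"dz":0,"wx":0,"wy":0,"wz":0},{"claw":1,"dx":0,"dy":0.001,"dz":0,"wx":0,"wy":0,"wz":0},{"claw":1,"dx":0,"dy":0.001,"dz":0,"wx":0,"wy":0,"wz":0},{"claw":1,"dx":0,"dy":0,"dz":0,"wx":0,"wy":0,"wz":0},{"claw":1,"dx":0,"dy":0,"dz":0,"wx":0,"wy":0,"wz":0}]'; python3 -m handwheel '[{"claw":1,"dx":0,"dy":0.001,"dz":0,"wx":0,"wy":0,"wz":0},{"claw":1,"dx":0,"dy":0,"dz":0,"wx":0,"wy":0,"wz":0},{"claw":1,"dx":0,"dy":0,"dz":0,"wx":0,"wy":0,"wz":0}]'
```

```text
clock: 28.03
ee_pos: [0.4486, -0.3007, 0.0316]
orientation: [-0.023, -2.211, 2.214]
force: [-0.1, 0.4, -0.4]
grip_width: 0.516
clock: 28.28
ee_pos: [0.4481, -0.3002, 0.0297]
orientation: [-0.021, -2.212, 2.212]
force: [0.3, -0.4, -0.3]
grip_width: 0.516
```

```bash
python3 -m handwheel '[{"claw":1,"dx":0,"dy":0.001,"dz":0,"wx":0,"wy":0,"wz":0},{"claw":1,"dx":0,"dy":0,"dz":0,"wx":0,"wy":0,"wz":0},{"claw":1,"dx":0,"dy":0,"dz":0,"wx":0,"wy":0,"wz":0}]'; python3 -m handwheel '[{"claw":1,"dx":0,"dy":0.0007,"dz":0,"wx":0,"wy":0,"wz":0},{"claw":1,"dx":0,"dy":0,"dz":0,"wx":0,"wy":0,"wz":0},{"claw":1,"dx":0,"dy":0,"dz":0,"wx":0,"wy":0,"wz":0}]'
```

```text
clock: 28.53
ee_pos: [0.4483, -0.3004, 0.0292]
orientation: [-0.021, -2.212, 2.212]
force: [-2.3, 1.4, 5.1]
grip_width: 0.517
clock: 28.78
ee_pos: [0.4483, -0.3004, 0.0292]
orientation: [-0.021, -2.212, 2.212]
force: [-4.0, 3.3, 10.0]
grip_width: 0.52
```

The charcoal block is down. I'll release, lift and go to the white cup with no turn needed.

```bash
python3 -m handwheel '[{"claw":0,"dx":0,"dy":0,"dz":0,"wx":0,"wy":0,"wz":0},{"claw":-0.5,"dx":0,"dy":0,"dz":0,"wx":0,"wy":0,"wz":0},{"claw":-0.5,"dx":0,"dy":0,"dz":0,"wx":0,"wy":0,"wz":0},{"claw":-0.5,"dx":0,"dy":0,"dz":0,"wx":0,"wy":0,"wz":0},{"claw":-0.5,"dx":0,"dy":0,"dz":0,"wx":0,"wy":0,"wz":0},{"claw":-0.5,"dx":0,"dy":-0.02,"dz":0,"wx":0,"wy":0,"wz":0},{"claw":-0.5,"dx":0,"dy":-0.035,"dz":0,"wx":0,"wy":0,"wz":0},{"claw":-1,"dx":0,"dy":-0.035,"dz":0,"wx":0,"wy":0,"wz":0},{"claw":-1,"dx":0,"dy":-0.035,"dz":0,"wx":0,"wy":0,"wz":0},{"claw":-1,"dx":0,"dy":0,"dz":0,"wx":0,"wy":0,"wz":0}]'
python3 - <<'E'
from h import *
plan(.618,.1157,.15,1.5708)
E
```

```text
clock: 29.62
ee_pos: [0.4516, -0.3033, 0.1615]
orientation: [-0.033, -2.207, 2.227]
force: [0.8, -1.6, 1.1]
grip_width: 1.001
d tool [-0.1582  0.0093 -0.4222] wy -0.0192 alt 3.122 rows 11.0 1.0 ydir [ 0.0106 -0.0094 -0.9999] ee [ 0.4516 -0.3033  0.1615] jaw -1.59 j6 0.862 t 29.62 w 85.1
```

```bash
python3 -m handwheel '[{"claw":-1,"dx":-0.0147,"dy":0,"dz":-0.0381,"wx":0,"wy":0,"wz":0},{"claw":-1,"dx":-0.0147,"dy":0,"dz":-0.0381,"wx":0,"wy":0,"wz":0},{"claw":-1,"dx":-0.0147,"dy":0,"dz":-0.0381,"wx":0,"wy":0,"wz":0},{"claw":-1,"dx":-0.0147,"dy":0,"dz":-0.0381,"wx":0,"wy":0,"wz":0},{"claw":-1,"dx":-0.0147,"dy":0,"dz":-0.0381,"wx":0,"wy":0,"wz":0},{"claw":-1,"dx":-0.0147,"dy":0,"dz":-0.0381,"wx":0,"wy":0,"wz":0},{"claw":-1,"dx":-0.0147,"dy":0,"dz":-0.0381,"wx":0,"wy":0,"wz":0},{"claw":-1,"dx":-0.0147,"dy":0,"dz":-0.0381,"wx":0,"wy":0,"wz":0},{"claw":-1,"dx":-0.0147,"dy":0,"dz":-0.0381,"wx":0,"wy":0,"wz":0},{"claw":-1,"dx":-0.0147,"dy":0,"dz":-0.0381,"wx":0,"wy":0,"wz":0},{"claw":-1,"dx":-0.0147,"dy":0,"dz":-0.0381,"wx":0,"wy":0,"wz":0}]' >/dev/null
python3 -m handwheel '[{"claw":-1,"dx":0,"dy":0,"dz":0,"wx":0,"wy":0,"wz":0},{"claw":-1,"dx":0,"dy":0,"dz":0,"wx":0,"wy":0,"wz":0},{"claw":-1,"dx":0,"dy":0,"dz":0,"wx":0,"wy":0,"wz":0},{"claw":-1,"dx":0,"dy":0,"dz":0,"wx":0,"wy":0,"wz":0}]'
python3 - <<'E'
from h import *
import cv2
plan(.618,.1157,.025,1.555)
m=r.camera_model("wrist");a=r.read_camera("wrist")[:,:,::-1];t=r.read_camera("top")[:,:,::-1]
np.save("m10.npy",m,allow_pickle=True);cv2.imwrite("pics/w10f.png",a);cv2.imwrite("pics/t10.png",t)
k=cv2.resize(t[205:355,432:532],None,fx=3.2,fy=3.2,interpolation=cv2.INTER_CUBIC)
cv2.imwrite("pics/w10.png",np.hstack([a[:480,100:560],k]))
print([pix(m,(.618+dx,.1157+dy,.034)).round(1) for dx,dy in((0,0),(.027,0),(-.027,0),(0,.027),(0,-.027))])
E
```

```text
clock: 30.87
ee_pos: [0.6174, 0.1147, 0.1524]
orientation: [-0.022, -2.21, 2.211]
force: [0.8, -0.5, -0.7]
grip_width: 1.003
d tool [-0.0007  0.1274 -0.0011] wy -0.0046 alt 3.137 rows 4.0 1.0 ydir [-8.e-04 -3.e-04 -1.e+00] ee [0.6174 0.1147 0.1524] jaw -1.591 j6 1.657 t 30.87 w 85.3
[array([317.7, 240. ]), array([316.8, 202.2]), array([318.4, 275.3]), array([279.1, 240.8]), array([356.3, 239.3])]
```

View pics/w10.png

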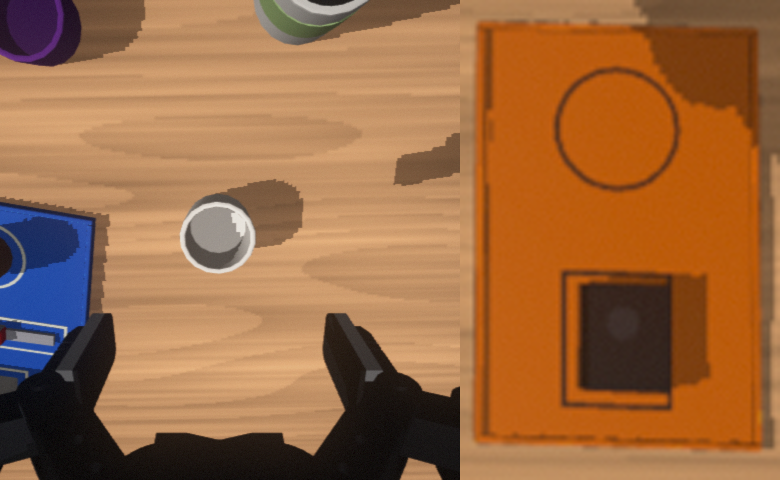

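On the left, the white cup's rim spans columns 280..355, rows 202..272 full-frame, about 1.5 mm farther in x than predicted. On the right, the charcoal block is inside its outline with its top shifted right by parallax. I'll grasp the cup and check the block with numbers.

```bash
python3 -m handwheel '[{"claw":-1,"dx":-0.002,"dy":0.035,"dz":-0.001,"wx":0,"wy":0,"wz":0},{"claw":-1,"dx":0,"dy":0.035,"dz":0,"wx":0,"wy":0,"wz":0},{"claw":-1,"dx":0,"dy":0.03,"dz":0,"wx":0,"wy":0,"wz":0},{"claw":-1,"dx":0,"dy":0.018,"dz":0,"wx":0,"wy":0,"wz":0},{"claw":-1,"dx":0,"dy":0.008,"dz":0,"wx":0,"wy":0,"wz":0},{"claw":-1,"dx":0,"dy":0,"dz":0,"wx":0,"wy":0,"wz":0},{"claw":-0.4,"dx":0,"dy":0,"dz":0,"wx":0,"wy":0,"wz":0},{"claw":1,"dx":0,"dy":0,"dz":0,"wx":0,"wy":0,"wz":0},{"claw":1,"dx":0,"dy":0,"dz":0,"wx":0,"wy":0,"wz":0},{"claw":1,"dx":0,"dy":0,"dz":0,"wx":0,"wy":0,"wz":0},{"claw":1,"dx":0,"dy":0,"dz":0,"wx":0,"wy":0,"wz":0},{"claw":1,"dx":0,"dy":0,"dz":0,"wx":0,"wy":0,"wz":0}]' 30
python3 -m handwheel '[{"claw":1,"dx":0,"dy":-0.02,"dz":0,"wx":0,"wy":0,"wz":0},{"claw":1,"dx":0,"dy":-0.03,"dz":0,"wx":0,"wy":0,"wz":0},{"claw":1,"dx":0,"dy":-0.03,"dz":0,"wx":0,"wy":0,"wz":0},{"claw":1,"dx":0,"dy":-0.03,"dz":0,"wx":0,"wy":0,"wz":0},{"claw":1,"dx":0,"dy":0,"dz":0,"wx":0,"wy":0,"wz":0},{"claw":1,"dx":0,"dy":0,"dz":0,"wx":0,"wy":0,"wz":0}]'
python3 - <<'E'
from h import *
plan(.567,-.3024,.12,1.5708)
f=lambda p,z:world("top",(np.array(p)-[460,0])/3.2+[432,205]-.35,z)
print("char",fit(rc(.06,.045),f([(581,282),(671,282),(671,390),(581,390)],.03)),"outline",fit(rc(.072,.057),f([(563,272),(671,274),(671,408),(563,405)],.005)))
E
```

```text
clock: 31.97
ee_pos: [0.6218, 0.1166, 0.0299]
orientation: [-0.026, -2.214, 2.214]
force: [-0.4, -1.0, 6.5]
grip_width: 0.62
clock: 32.47
ee_pos: [0.6218, 0.1169, 0.1407]
orientation: [-0.029, -2.216, 2.215]
force: [-0.3, 0.1, -1.2]
grip_width: 0.622
d tool [0.0469 0.0201 0.4202] wy -0.0191 alt 3.123 rows 11.0 1.0 ydir [ 6.7e-03  5.0e-04 -1.0e+00] ee [0.6218 0.1169 0.1407] jaw -1.59 j6 1.658 t 32.47 w 52.9
char (array([ 0.44880953, -0.29848918]), np.float64(-0.005577091750948142), np.float64(0.002660871977303525)) outline (array([ 0.44636654, -0.30024928]), np.float64(-0.014134208449975953), np.float64(0.002143244628412533))
```

```bash
python3 -m handwheel '[{"claw":1,"dx":0.0043,"dy":0,"dz":0.0382,"wx":0,"wy":0,"wz":0},{"claw":1,"dx":0.0043,"dy":0,"dz":0.0382,"wx":0,"wy":0,"wz":0},{"claw":1,"dx":0.0043,"dy":0,"dz":0.0382,"wx":0,"wy":0,"wz":0},{"claw":1,"dx":0.0043,"dy":0,"dz":0.0382,"wx":0,"wy":0,"wz":0},{"claw":1,"dx":0.0043,"dy":0,"dz":0.0382,"wx":0,"wy":0,"wz":0},{"claw":1,"dx":0.0043,"dy":0,"dz":0.0382,"wx":0,"wy":0,"wz":0},{"claw":1,"dx":0.0043,"dy":0,"dz":0.0382,"wx":0,"wy":0,"wz":0},{"claw":1,"dx":0.0043,"dy":0,"dz":0.0382,"wx":0,"wy":0,"wz":0},{"claw":1,"dx":0.0043,"dy":0,"dz":0.0382,"wx":0,"wy":0,"wz":0},{"claw":1,"dx":0.0043,"dy":0,"dz":0.0382,"wx":0,"wy":0,"wz":0},{"claw":1,"dx":0.0043,"dy":0,"dz":0.0382,"wx":0,"wy":0,"wz":0}]' >/dev/null
python3 -m handwheel '[{"claw":1,"dx":0,"dy":0,"dz":0,"wx":0,"wy":0,"wz":0},{"claw":1,"dx":0,"dy":0,"dz":0,"wx":0,"wy":0,"wz":0},{"claw":1,"dx":0,"dy":0,"dz":0,"wx":0,"wy":0,"wz":0},{"claw":1,"dx":0,"dy":0,"dz":0,"wx":0,"wy":0,"wz":0}]'
python3 - <<'E'
from h import *
import cv2
plan(.567,-.3024,.036,1.5708)
m=r.camera_model("wrist");a=r.read_camera("wrist")[:,:,::-1]
np.save("m11.npy",m,allow_pickle=True);cv2.imwrite("pics/w11.png",a)
E
```

```text
clock: 33.72
ee_pos: [0.5642, -0.301, 0.1357]
orientation: [-0.018, -2.213, 2.21]
force: [-0.4, -0.6, -0.1]
grip_width: 0.62
d tool [-0.003   0.0997  0.0015] wy -0.018 alt 3.124 rows 3.0 1.0 ydir [-0.0016  0.0015 -1.    ] ee [ 0.5642 -0.301   0.1357] jaw -1.589 j6 0.982 t 33.72 w 52.7
```

View pics/w11.png

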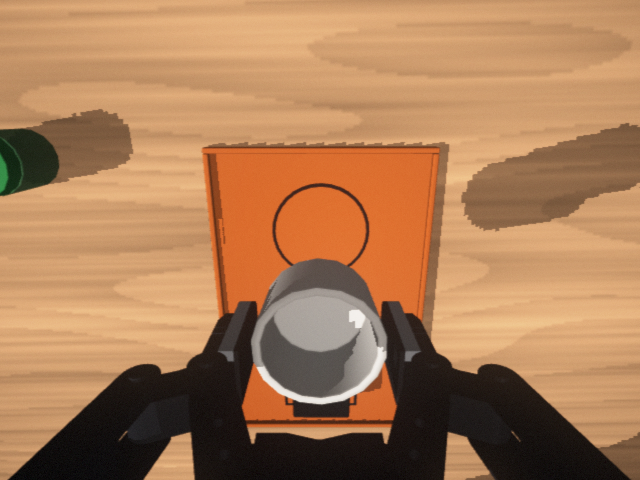

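The cup circle spans columns 273..368 with its top at row 184. The held rim is centred at (320,346) and the foot's far edge is at row 260. The charcoal block's edge (294..350) sits centred between its outline sides (286..356).

```bash
python3 - <<'E'
from h import *
m=np.load("m11.npy",allow_pickle=True).item()
p=np.array([.5642,-.301])
L=lambda px,z:((world(m,px,z)-p)*1000).round(1)
print("circle",L([(321,184),(273.5,230),(368.5,230)],.005));print("rim far,left,right",L([(320,288),(253,346),(387,346)],.1398));print("foot far",L([(320,259.5)],.106))
E
```

```text
circle [[ 37.6  -1.8]
 [  4.6  33.4]
 [  3.3 -35.8]]
rim far,left,right [[ 24.1  -0.4]
 [ -0.1  25.8]
 [ -1.1 -25.8]]
foot far [[21.6 -0.5]]
```

```bash
python3 -m handwheel '[{"claw":1,"dx":-0.005,"dy":0.03,"dz":0.001,"wx":0,"wy":0,"wz":0},{"claw":1,"dx":0,"dy":0.03,"dz":0,"wx":0,"wy":0,"wz":0},{"claw":1,"dx":0,"dy":0.02,"dz":0,"wx":0,"wy":0,"wz":0},{"claw":1,"dx":0,"dy":0.01,"dz":0,"wx":0,"wy":0,"wz":0},{"claw":1,"dx":0,"dy":0.006,"dz":0,"wx":0,"wy":0,"wz":0},{"claw":1,"dx":0,"dy":0,"dz":0,"wx":0,"wy":0,"wz":0},{"claw":1,"dx":0,"dy":0.001,"dz":0,"wx":0,"wy":0,"wz":0},{"claw":1,"dx":0,"dy":0,"dz":0,"wx":0,"wy":0,"wz":0},{"claw":1,"dx":0,"dy":0,"dz":0,"wx":0,"wy":0,"wz":0}]'; python3 -m handwheel '[{"claw":1,"dx":0,"dy":0.001,"dz":0,"wx":0,"wy":0,"wz":0},{"claw":1,"dx":0,"dy":0,"dz":0,"wx":0,"wy":0,"wz":0},{"claw":1,"dx":0,"dy":0,"dz":0,"wx":0,"wy":0,"wz":0}]'
```

```text
clock: 34.52
ee_pos: [0.5705, -0.3043, 0.0418]
orientation: [-0.024, -2.211, 2.215]
force: [-0.1, -0.0, 0.5]
grip_width: 0.623
clock: 34.77
ee_pos: [0.5696, -0.3039, 0.0393]
orientation: [-0.022, -2.212, 2.212]
force: [-0.3, 0.5, -1.0]
grip_width: 0.618
```

```bash
python3 -m handwheel '[{"claw":1,"dx":0,"dy":0.002,"dz":-0.001,"wx":0,"wy":0,"wz":0},{"claw":1,"dx":0,"dy":0.001,"dz":0,"wx":0,"wy":0,"wz":0},{"claw":1,"dx":0,"dy":0,"dz":0,"wx":0,"wy":0,"wz":0},{"claw":1,"dx":0,"dy":0,"dz":0,"wx":0,"wy":0,"wz":0}]'; python3 -m handwheel '[{"claw":1,"dx":0,"dy":0.001,"dz":0,"wx":0,"wy":0,"wz":0},{"claw":1,"dx":0,"dy":0,"dz":0,"wx":0,"wy":0,"wz":0},{"claw":1,"dx":0,"dy":0,"dz":0,"wx":0,"wy":0,"wz":0}]'
```

```text
clock: 35.1
ee_pos: [0.5693, -0.3026, 0.0356]
orientation: [-0.021, -2.212, 2.211]
force: [0.0, 0.2, -0.3]
grip_width: 0.618
clock: 35.35
ee_pos: [0.5695, -0.3027, 0.035]
orientation: [-0.021, -2.212, 2.212]
force: [0.1, 0.2, 0.1]
grip_width: 0.618
```

```bash
python3 -m handwheel '[{"claw":1,"dx":0,"dy":0.001,"dz":0,"wx":0,"wy":0,"wz":0},{"claw":1,"dx":0,"dy":0,"dz":0,"wx":0,"wy":0,"wz":0},{"claw":1,"dx":0,"dy":0,"dz":0,"wx":0,"wy":0,"wz":0}]'
```

```text
clock: 35.6
ee_pos: [0.5695, -0.3028, 0.0349]
orientation: [-0.021, -2.212, 2.212]
force: [-2.6, 1.1, 4.7]
grip_width: 0.62
```

Contact at 5 N. Releasing, lifting and backing off toward the base for a clear final look.

```bash
python3 -m handwheel '[{"claw":-0.4,"dx":0,"dy":0,"dz":0,"wx":0,"wy":0,"wz":0},{"claw":-0.7,"dx":0,"dy":0,"dz":0,"wx":0,"wy":0,"wz":0},{"claw":-0.7,"dx":0,"dy":0,"dz":0,"wx":0,"wy":0,"wz":0},{"claw":-0.7,"dx":0,"dy":0,"dz":0,"wx":0,"wy":0,"wz":0},{"claw":-0.7,"dx":0,"dy":-0.015,"dz":0,"wx":0,"wy":0,"wz":0},{"claw":-0.7,"dx":0,"dy":-0.03,"dz":0,"wx":0,"wy":0,"wz":0},{"claw":-0.7,"dx":0,"dy":-0.035,"dz":0,"wx":0,"wy":0,"wz":0},{"claw":-0.7,"dx":0,"dy":-0.035,"dz":0,"wx":0,"wy":0,"wz":0},{"claw":-0.7,"dx":0,"dy":-0.035,"dz":0,"wx":0,"wy":0,"wz":0}]'
python3 -m handwheel '[{"claw":-0.7,"dx":0.025,"dy":0,"dz":0.03,"wx":0,"wy":0,"wz":0},{"claw":-0.7,"dx":0.025,"dy":0,"dz":0.03,"wx":0,"wy":0,"wz":0},{"claw":-0.7,"dx":0.025,"dy":0,"dz":0.03,"wx":0,"wy":0,"wz":0},{"claw":-0.7,"dx":0.025,"dy":0,"dz":0.03,"wx":0,"wy":0,"wz":0},{"claw":-0.7,"dx":0.025,"dy":0,"dz":0.03,"wx":0,"wy":0,"wz":0},{"claw":-0.7,"dx":0.025,"dy":0,"dz":0.03,"wx":0,"wy":0,"wz":0},{"claw":-0.7,"dx":0.025,"dy":0,"dz":0.03,"wx":0,"wy":0,"wz":0},{"claw":-0.7,"dx":0.025,"dy":0,"dz":0.03,"wx":0,"wy":0,"wz":0},{"claw":-0.7,"dx":0.025,"dy":0,"dz":0.03,"wx":0,"wy":0,"wz":0},{"claw":-0.7,"dx":0,"dy":0,"dz":0,"wx":0,"wy":0,"wz":0},{"claw":-0.7,"dx":0,"dy":0,"dz":0,"wx":0,"wy":0,"wz":0}]'
python3 - <<'E'
from h import *
import cv2
t=r.read_camera("top")[:,:,::-1];s=r.read_camera("scene")[:,:,::-1];cv2.imwrite("pics/t12.png",t);cv2.imwrite("pics/s12.png",s)
k=cv2.resize(t[205:355,432:532],None,fx=3.2,fy=3.2,interpolation=cv2.INTER_CUBIC)
z=cv2.resize(s[100:420,70:550],(480,320))
z=np.vstack([z,np.zeros((160,480,3),np.uint8)])
z[320:480,0:]=cv2.resize(t[90:250,40:520],None,fx=1,fy=1)
cv2.imwrite("pics/f12.png",np.hstack([z,k]))
E
```

```text
clock: 36.35
ee_pos: [0.5693, -0.3025, 0.1865]
orientation: [-0.022, -2.212, 2.212]
force: [0.7, -0.7, -0.9]
grip_width: 0.852
clock: 37.27
ee_pos: [0.3378, -0.5698, 0.185]
orientation: [-0.026, -2.21, 2.211]
force: [0.1, 0.0, 0.1]
grip_width: 0.851
```

View pics/f12.png

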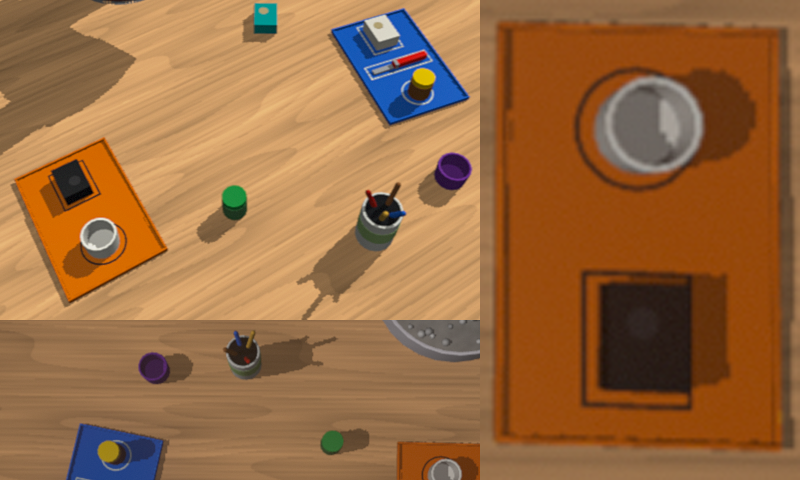

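```bash
python3 - <<'E'
from h import *
f=lambda p,z:world("top",(np.array(p)-[480,0])/3.2+[432,205]-.35,z)
print("cup",f([(654.5,124.5),(606,125),(704,125)],.039),"circle",f([(637,128.5)],.005),"char base left/outline left",f([(598,337),(585,337)],.005))
print("scene cup", world("scene",[(100*1+70,235+100)],.039),"circle",world("scene",[(172,342.8)],.005))
E
```

```text
cup [[ 0.56543916 -0.30265281]
 [ 0.56489058 -0.27589068]
 [ 0.56543583 -0.32993113]] circle [[ 0.56652278 -0.30221188]] char base left/outline left [[ 0.44751617 -0.27829198]
 [ 0.44742706 -0.27095564]]
scene cup [[ 0.57085747 -0.29992414]] circle [[ 0.5660259  -0.30225522]]
```

```bash
python3 -c "
from cell import r
print(r.finish_job())"
```

```text
the job is handed in; nothing more can be done
None
```

Both kits are made up and the job is handed in, at about 37 s of the 112 s allowed. `finish_job` gives no verdict, so this rests on my own checks.

**What I did:** In the order you listed them, I placed the white block, the red-handled file and the amber jar on the blue tray. Then I placed the charcoal block and the white cup on the orange tray. Each was lowered in steps of about 1 mm until it touched at roughly 5–6 N, then released. The charcoal block saw about 10 N because I made one extra small step.

**Last checks, by camera:**

| Item | Offset from outline centre |
|---|---|
| White block | about 1 mm |
| Amber jar | about 1 mm |
| Cup | about 1 mm |
| Charcoal block | about 1.5–3 mm (6 mm of clearance all round) |
| File | straight and inside its outline, by eye only |

The final pictures show the green jar, the brush pot, the purple cup and the turquoise block still standing where they were, by eye. The arm was clear of everything.

**Checks that failed or disagreed:**
- The scene and top cameras differ by about 3 mm throughout, within their calibration. The scene view therefore puts the cup about 5 mm from its circle, but I read that point roughly and compared it with the top-camera circle position, so I trusted the top view.
- The wrist camera read the held jar and cup a few millimetres off centre, and I allowed for only part of that. The final top views came out centred.
- My first move command was refused because some row fields were missing. Nothing moved.

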